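Swap the setting pin for the test shaft and clamp it down in the vee fixture

ROBOT

A 7-joint arm with a two-finger parallel gripper is mounted at the origin on the work surface. World frame = base frame: x ahead of the robot, y to its left, z up, the work surface at z = 0. Lengths are in mm, angles in degrees, forces in N, time in s.
With the tool pointing down it reaches from about 425 to 800 mm from the base axis. Payload 8.3 kg.
Tool frame: the origin (TCP) lies at the very end of the fingers, on their centre line; the grasp point (between the pads) lies bot.pinch_z behind it (bot.pinch_z is the distance from the TCP to the grasp point, in mm); z points along the fingers, x is the direction in which the jaws open and shut, and the axes are right-handed (so a half turn about z gives the same grasp; the last joint's range is limited). The gripper opens to 85 mm and grips with 20 to 120 N. Pads are 22 mm wide; open, the fingers measure 114 mm over their backs; the gripper's body (76 mm by 85 mm) begins 54 mm behind the grasp point. The pads swing forward as they close: fully open they stand 13 mm farther back than shut.
Start: joints at [70.193, 21.967, 0.94, 78.501, -0.361, 79.538, -2.664], TCP at [174.442, -600.143, 210.979] pointing down, gripper open.
Joint ranges: [-169.22, 169.22], [-14.56, 117.87], [-87.37, 89.26], [10.42, 133.3], [-82.24, 262.24], [0.94, 117.77], [-172.7, 172.7]. Speed limits (degrees/s): [136.94, 136.94, 172.46, 172.46, 180, 180, 180].

INTERFACE

Orientations are given as a 3x3 rotation matrix whose columns are the frame's x, y, z axes.
In Python, from workcell import bot, imaging, workorder, finder gives the robot as it stands.
- The arm moves only by the tool apply_moves, never from a script. Its arguments are lists of equal length, an entry for each row: "translation": the shift along the tool's x, y, z in m, a list of three; "turn": the turn about the tool's z in degrees; "fingers": the opening, from 0 (shut) to 1 (fully open). A call has 1 to 12 rows; each row is the pose to reach, as a shift and turn from the pose commanded when the call began, along the tool's axes at that moment; what a row does not reach only later rows make up. A row lasts 1/10 s, in which the tool goes at most 50 mm and 8.59 degrees, less where a joint would pass 70% of its speed; a pose out of reach is approached as far as the arm can. A call with a gripper value outside its range is refused whole. The fingers move at their own pace and stop on an object; the grip force is fixed at half the most. Time passes only in rows, so rows that repeat a pose let the fingers close. It gives the time, the measured TCP pose, the force and the opening at its end, in the units of the state.
- bot.get_state(): the state, without advancing time (a new reading comes with each control period).
- imaging.get_image(name): name is "side" or "top" or "wrist"; returns a dict with "image" (384x512x3 uint8, blue, green, red), "z_map" (384x512 float32, mm along the optical axis (not along the pixel's ray), 0 where there is no reading), "fx", "fy", "cx", "cy" (pixels), "rvec" (rotation vector, rad) and "tvec" (3), from world to camera coordinates, as OpenCV has them. Camera axes: x right, y down, z forward; pixel columns grow to the right and rows downward; lengths in mm; the calibration is good to about 2 mm. The wrist camera is an equidistant fisheye: a pixel r from the principal point sees the ray r / f radians off the axis. A picture is of the moment at which its call begins.
- workorder.finish_job(): hands the job in, once; it reports no verdict.
Trained networks look in the newest picture that a camera, given by its name, has taken for a name from the list of things; names that differ only in an ending like _2 or _b are one class to them, and where a whole thing is asked for, a point or a joint stands for the part that bears it (a point fixed in the world has none). Each returns a list of dicts, best first, with "confidence" (0 to 1); they miss things now and then, are a little off and sometimes report something else, mostly with a low value. They report only what shows in the picture. A call takes as long as a camera call. They do not tell look-alikes from the thing itself.
- finder.outline_of(camera, label): "pixels" (384x512 bool, what is visible of it) and "uv" ([column, row] in pixels, amid what is visible of it).
The state is a dict: "clock": time; "qpos": joint angles; "joint_velocities": joint speeds; "effort": joint torques, N m; "position": TCP position; "ee_rot": TCP orientation; "wrist_force": force on the tool from outside, world axes, zero at the start; "wrist_torque": the same for the moment, N m; "gripper_width": opening from 0.0 (shut) to 1.0 (fully open).
Only numpy, scipy, OpenCV 4.12 (cv2) and the standard library are available. Lean on these libraries where they do the work, as an engineer would, in place of code of your own. Each camera call takes 0.05 s, during which the arm holds its last target.

TASK

The slim setting pin was left lying in the vee blocks of the inspection fixture: put it in the grey tray. Then lay the thick shaft from its wooden rest in the vees with its end hard up against the end stop, and only then swing the clamp strap over, press it down onto the shaft with a firm push of about 10 N at its grip (the strap must never bear on the shaft with more than 60 N) and leave it down bearing on the shaft, with everything released. Leave the other things on the table where they are.

Things in the scene. Friction and masses are not known exactly. Their poses are not given: they have to be found in the camera images.
- fixture: Fixed steel fixture, base plate 190 (x) x 170 (y) x 20 mm, origin at the centre of its underside. Two vee blocks at y = -45 and +45 mm (18 mm thick, 52 mm across, tops 53 mm up), 90 degree grooves in line along y at x = -30 mm, groove bottoms 36 mm up; 72 mm free between them down to the plate. Two hinge cheeks at x = +30 mm (38 mm across, tops 86 mm up).
- end_stop (a point): Middle of the end stop's face, which looks to the fixture's -y: fixture x = -30, y = +75, z = 51.6 mm. A steel plate 34 mm wide in x, 10 mm thick, its top 64 mm above the table.
- vee_home (a point): Where the shaft's centre is when it lies in both vees with its end against the stop: fixture x = -30, y = +10, z = 51.6 mm; axes as the fixture's.
- strap: Clamp strap 16 x 12 mm along its own -x; origin on its stiff hinge axis (fixture y, at x = +30, y = 0, z = 75 mm). Level over the vees its axes match the fixture's; it opens by turning about +y, 2.5 to 2.85 rad at the start, and stays where left. A rubber pad 60 mm from the hinge, on a stiff screw set differently each time, meets the shaft at -0.08 to +0.08 rad.
- strap_grip (a point): Centre of the strap's black grip, a barrel 18 mm in diameter and 24 mm long along the fixture's y at the strap's free end, 105 mm from the hinge axis; turns with the strap.
- shaft: Loose thick steel shaft, 22 mm in diameter, 130 mm long with the last 8 mm of each end turned down to 16 mm, about 0.36 kg. Origin at its centre, y along its axis; either end may face the stop. At the start it lies in the wooden rest, centre 45.6 mm above the rest's underside.
- pin: Loose slim steel setting pin, 14 mm in diameter, 110 mm long, about 0.13 kg. Origin at its centre, y along its axis. At the start it lies in the fixture's vees, centre 45.9 mm above the table.
- rest: Fixed wooden rest, base 70 (x) x 130 (y) x 12 mm, two vee supports at y = -45 and +45 mm (18 mm thick, 52 mm across, tops at 47 mm), grooves along its y; 72 mm free between them. Origin at the centre of its underside.
- tray: Fixed open grey plastic tray, 190 (x) x 130 (y) x 28 mm high, walls and floor 5 mm, origin at the centre of its underside.
- block_case: Bystander: closed wooden gauge-block case 70 x 120 x 35 mm, origin at the centre of its underside. Leave alone.
- oil_bottle: Bystander: small white bottle with black cap, 44 mm in diameter, 110 mm tall, origin under its foot. Leave alone.
- loupe: Bystander: black eye loupe, 40 mm in diameter and height, origin under its foot. Leave alone.
Things that resemble listed ones, but are neither listed nor needed, are in the scene too. Leave any red look-alike of the pin alone.

How it is judged:
By the outcome, as a careful person would: the job done as asked, in the order asked, and still so for the second after the job is handed in, with the robot touching nothing.
It also fails if it takes over 72 s, if anything falls off the work surface, if the arm or the gripper's body presses on something with over 40 N, if the wrist force passes 120 N, or if a joint passes its speed limit or range.

## Working session

There is one attempt and no reset: what is moved stays moved. The work goes in short steps, Python scripts to look and compute and a tool call to move; the robot and the scene stay as the last step left them, time stands still between calls to the robot, and variables do not carry over. Pictures are saved under pics/ and viewed, and the job is handed in when it is done.

Besides the shell and the picture viewer there is one more tool, called after ">>>" as name([rows], argument=value, ...), one row to a line, values as JSON. apply_moves: Moves the arm, as the interface text tells. Its arguments: {"type":"object","properties":{"translation":{"type":"array","items":{"type":"array","items":{"type":"number"}}},"turn":{"type":"array","items":{"type":"number"}},"fingers":{"type":"array","items":{"type":"number"}}},"required":["translation","turn","fingers"]}

```bash
ls; mkdir -p pics
python3 - <<'E'
from workcell import bot, imaging
import cv2,pickle
print(bot.pinch_z, bot.get_state())
for n in ["side","top","wrist"]:
    d=imaging.get_image(n); cv2.imwrite(f"pics/{n}0.png",d["image"]); pickle.dump(d,open(f"{n}0.pkl","wb"))
    print(n,d["fx"],d["fy"],d["cx"],d["cy"],d["rvec"],d["tvec"])
E
```

```text
pics
18.700000000000003 {'clock': 0.0, 'qpos': array([70.19168422, 22.01455686,  0.93980421, 78.56169136, -0.36054687,
       79.53888599, -2.66512313]), 'joint_velocities': array([ 0.01448243, -0.00385473, -0.05257615, -0.0047194 ,  0.04920119,
       -0.05115091,  0.08610823]), 'effort': array([ 7.84244639e-05, -6.27589703e+01,  8.44069552e-01, -3.71816325e+01,
        1.63568300e-02,  1.41832794e-02, -5.68643134e-05]), 'position': array([ 174.27656049, -599.63807902,  209.98368609]), 'ee_rot': array([[ 2.79086770e-01, -9.60265701e-01, -5.97996158e-04],
       [-9.60263890e-01, -2.79087406e-01,  1.86608177e-03],
       [-1.95882751e-03,  5.34353845e-05, -9.99998080e-01]]), 'wrist_force': array([-0.68888514, -0.48091283,  0.74191215]), 'wrist_torque': array([ 0.02861961, -0.01412207, -0.04460126]), 'gripper_width': 0.9978401173580093}
side 388.9943215578412 388.9943215578412 253.92510909636567 194.34711535679193 [ 2.06302473 -0.17833952  0.14099589] [-548.24282808  116.14662098  895.04475627]
top 371.05580355743524 371.05580355743524 258.160042489266 192.0038706735616 [ 2.18892032 -2.14942263  0.10959799] [  4.48739575 568.31725323 816.5287679 ]
wrist 297.3186396354542 297.3186396354542 251.49466842689586 192.80867641030667 [-2.32953464  1.74816211  0.24441132] [-624.80863131  -36.18569537  378.35212836]
```

View pics/side0.png

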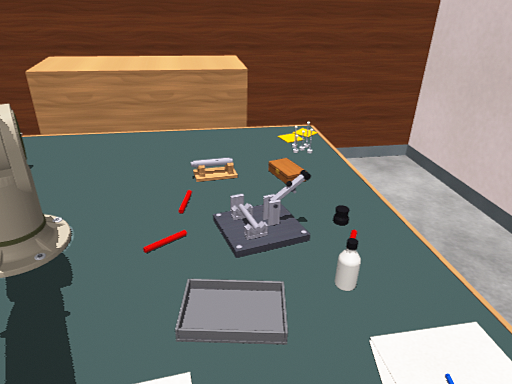

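View pics/top0.png

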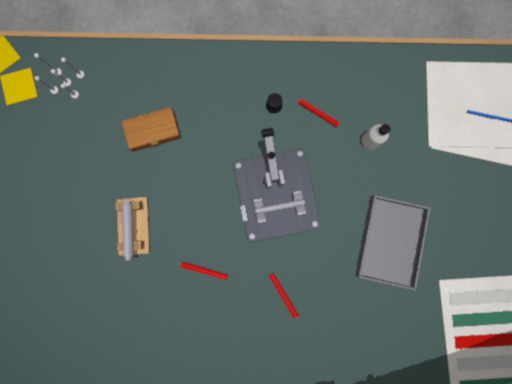

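View pics/wrist0.png

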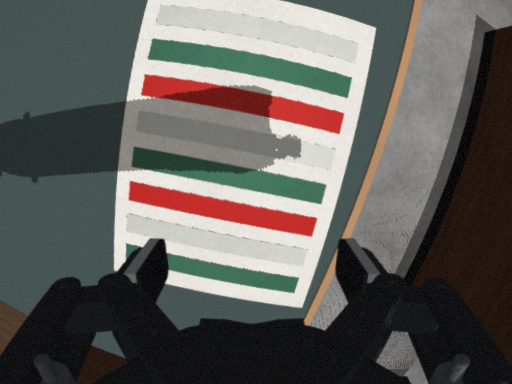

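The pin could be any of four things in the top view: the silver rod in the vees (280,207), or the red rods at (204,270), (284,295) and (319,112). I choose the silver one lying in the vees. The shaft is in the wooden rest at (128,230), the tray is at (393,242), and the strap lies open towards (268,133).

```bash
cat > h.py <<'E'
import numpy as np, cv2, pickle
from workcell import bot, imaging, workorder, finder
def cloud(d):
    R,_=cv2.Rodrigues(np.array(d["rvec"],float)); t=np.array(d["tvec"],float).ravel()
    z=d["z_map"].astype(float); v,u=np.mgrid[:z.shape[0],:z.shape[1]]
    x=(u-d["cx"])/d["fx"]*z; y=(v-d["cy"])/d["fy"]*z
    P=np.stack([x,y,z],-1)
    W=(P-t)@R
    W[z<=0]=np.nan
    return W
def proj(d,P):
    R,_=cv2.Rodrigues(np.array(d["rvec"],float)); t=np.array(d["tvec"],float).ravel()
    C=np.atleast_2d(P)@R.T+t
    return np.c_[C[:,0]/C[:,2]*d["fx"]+d["cx"],C[:,1]/C[:,2]*d["fy"]+d["cy"]]
E
python3 - <<'E'
from h import *
d=pickle.load(open("top0.pkl","rb")); W=cloud(d)
for n,(u,v) in dict(table=(200,200),pin=(280,207),shaft=(128,230),tray=(393,242),grip=(268,133),plate=(250,225),case=(150,128)).items(): print(n,W[v,u].round(1))
imaging.get_image("top")
for l in ["fixture","pin","shaft","rest","tray","strap","strap_grip","end_stop","block_case","oil_bottle","loupe"]:
    r=finder.outline_of("top",l)
    for o in r[:4]:
        m=o["pixels"]; P=W[m]; P=P[~np.isnan(P[:,0])]
        print(l,round(o["confidence"],2),np.round(o["uv"]),m.sum(),np.median(P,0).round(1), P[:,2].max().round(1))
        if o is r[0]: np.save(f"m_{l}.npy",m)
print(bot.get_state()["clock"])
img=d["image"]
cv2.imwrite("pics/fixcrop.png",cv2.resize(img[90:250,220:340],None,fx=4,fy=4,interpolation=cv2.INTER_CUBIC)[:600])
s=pickle.load(open("side0.pkl","rb"))["image"]
cv2.imwrite("pics/fixcrop_s.png",cv2.resize(s[140:260,190:330],None,fx=5,fy=5,interpolation=cv2.INTER_CUBIC))
E
```

```text
table [549.7 151.3  -0.6]
pin [533.5 -34.   51.1]
shaft [476.9 298.4  52.3]
tray [ 460.1 -299.3    3.9]
grip [676.7  -2.9 138.7]
plate [493.1  32.2  15.8]
case [711.2 266.6  34.3]
fixture 0.85 [273. 192.] 5951 [570.1 -20.7  19.7] 144.7
pin 0.89 [280. 207.] 305 [533.6 -31.9  50.7] 54.6
pin 0.77 [320. 113.] 274 [ 759.  -129.3   11.7] 16.3
pin 0.66 [282. 292.] 260 [334.9 -47.8  12.2] 16.9
pin 0.6 [200. 272.] 240 [388.5 139.1  12.3] 16.6
shaft 0.66 [126. 233.] 545 [470.3 298.8  53.1] 58.3
rest 0.93 [141. 226.] 1268 [488.6 287.9  11.4] 54.4
tray 0.72 [392. 242.] 5253 [ 458.9 -299.1    5.1] 31.8
tray 0.57 [274. 194.] 6228 [570.3 -20.9  19.6] 144.7
strap 0.68 [273. 152.] 410 [642.2 -10.  119.8] 144.7
strap_grip 0.73 [273. 151.] 384 [644.9 -10.1 120.1] 144.7
strap_grip 0.38 [373. 137.] 479 [ 690.1 -241.    72.2] 111.7
end_stop 0.75 [274. 193.] 5964 [569.5 -21.7  19.7] 144.7
block_case 0.73 [151. 128.] 1690 [707.4 264.3  33.6] 38.2
oil_bottle 0.78 [373. 135.] 505 [ 690.8 -241.3   72.2] 112.6
loupe 0.81 [272. 104.] 247 [774.1 -20.2  38.4] 43.5
0.75
```

```bash
ls pics m_*
```

```text
m_block_case.npy
m_end_stop.npy
m_fixture.npy
m_loupe.npy
m_oil_bottle.npy
m_pin.npy
m_rest.npy
m_shaft.npy
m_strap.npy
m_strap_grip.npy
m_tray.npy

pics:
fixcrop.png
fixcrop_s.png
side0.png
top0.png
wrist0.png
```

View pics/fixcrop.png

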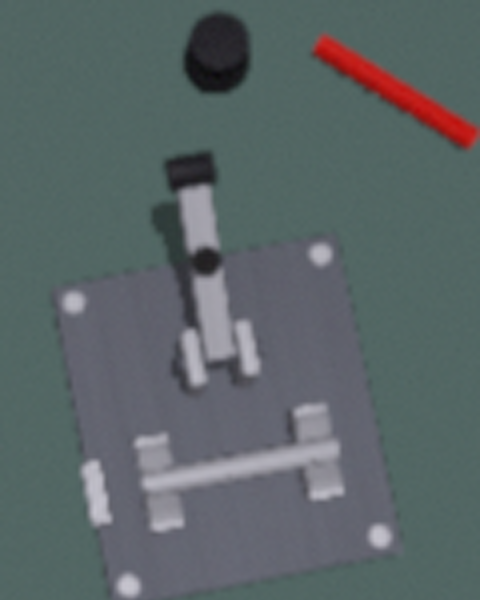

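View pics/fixcrop_s.png

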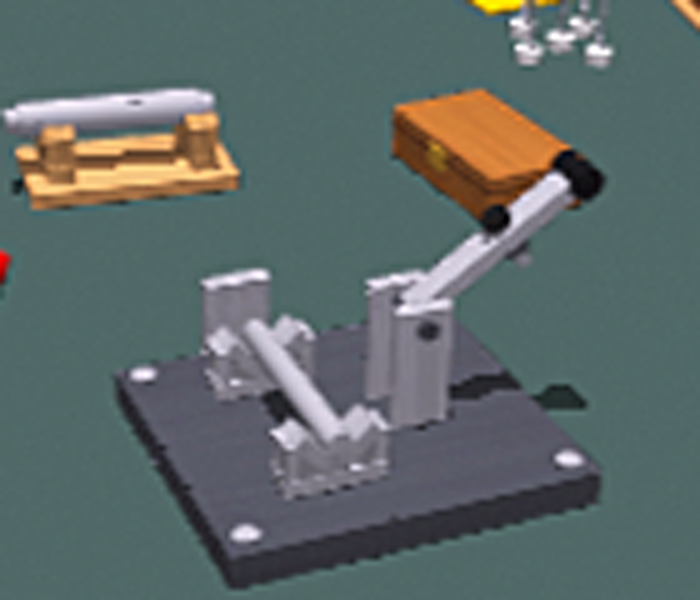

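The crop confirms it: the silver rod in the vees is the pin, the end stop is on the left (world +y side), and the strap is open towards +x. Next I'll fit the poses.

```bash
cat > fit.py <<'E'
from h import *
d=pickle.load(open("top0.pkl","rb")); W=cloud(d)
# table offset
tb=W[150:250,170:230].reshape(-1,3); print("table z",np.nanmedian(tb[:,2]),np.nanstd(tb[:,2]))
def rect(l,lo,hi):
    m=np.load(f"m_{l}.npy"); m=cv2.dilate(m.astype(np.uint8),np.ones((5,5)))>0
    P=W[m]; P=P[(P[:,2]>lo)&(P[:,2]<hi)]
    r=cv2.minAreaRect(P[:,:2].astype(np.float32)); print(l,"rect",np.round(r[0],1),np.round(r[1],1),round(r[2],2))
    return P
rect("fixture",15,24); rect("tray",2,34); rect("tray",22,34); rect("rest",7,16); rect("rest",7,50); rect("block_case",28,40)
for l,lo,hi in [("pin",42,60),("shaft",42,65)]:
    m=np.load(f"m_{l}.npy"); P=W[m]; P=P[(P[:,2]>lo)&(P[:,2]<hi)]
    r=cv2.minAreaRect(P[:,:2].astype(np.float32))
    vx,vy,x0,y0=cv2.fitLine(P[:,:2].astype(np.float32),cv2.DIST_HUBER,0,.01,.01).ravel()
    s=(P[:,:2]-[x0,y0])@[vx,vy]; n=(P[:,:2]-[x0,y0])@[-vy,vx]
    c=np.array([x0,y0])+np.array([vx,vy])*(s.min()+s.max())/2
    print(l,r,"line ang",np.degrees(np.arctan2(vy,vx)),"mid",c,"len",np.ptp(s),"n",np.percentile(n,[2,98]))
E
python3 fit.py
```

```text
table z -0.8905334781662525 1.5030157831438047
fixture rect [563.9 -27. ] [190.2 170.1] 12.16
tray rect [ 460.  -299.9] [153.1 207.1] 77.53
tray rect [ 460.4 -294.4] [131.1 190.2] 78.3
rest rect [485.8 302.3] [129.7  70.8] 4.99
rest rect [485.  302.3] [131.4  70.8] 4.99
block_case rect [710.4 266.6] [ 72.2 120.3] 16.86
pin ((534.3558349609375, -33.52344512939453), (13.854856491088867, 108.48665618896484), 12.002413749694824) line ang -77.690636 mid [534.10436492 -33.5666837 ] len 108.50418906988122 n [-6.27919222  6.79824111]
shaft ((475.1830749511719, 301.08990478515625), (126.77896118164062, 23.302186965942383), 3.5632033348083496) line ang 5.114714 mid [475.36858365 298.82694343] len 126.95482969210167 n [-7.87256859 11.19135134]
```

```bash
cat >> h.py <<'E'
FIX=np.array([563.9,-27.0]); FY=12.16
def fx(x,y,z):  # fixture mm -> world
    c,s=np.cos(np.radians(FY)),np.sin(np.radians(FY))
    return [FIX[0]+c*x-s*y, FIX[1]+s*x+c*y, z]
def shift(target,theta=None,st=None):
    """world TCP target (mm), tool-x heading deg -> tool shift (m), turn deg"""
    st=st or bot.get_state(); R=np.array(st["ee_rot"]); p=np.array(st["position"])
    s=R.T@(np.array(target)-p)/1000
    th=np.degrees(np.arctan2(R[1,0],R[0,0])); turn=0 if theta is None else (th-theta+180)%360-180
    return s.round(4).tolist(), round(turn,1)
def stat():
    st=bot.get_state(); R=st["ee_rot"]
    print("t",round(st["clock"],2),"p",st["position"].round(1),"th",round(np.degrees(np.arctan2(R[1,0],R[0,0])),2),"F",st["wrist_force"].round(1),"T",st["wrist_torque"].round(2),"w",round(st["gripper_width"],3),"q",st["qpos"].round(0))
E
python3 -c "
from h import *
stat(); print(fx(-30,0,110), shift(fx(-30,0,110),FY), shift([400,-280,200],FY))"
```

```text
t 0.75 p [ 174.5 -600.1  211. ] th -73.79 F [ 0.4 -0.7 -0. ] T [-0.01  0.01 -0.04] w 1.0 q [70. 22.  1. 79. -0. 80. -3.]
[np.float64(534.573104341299), np.float64(-33.31927139974752), 110] ([-0.4438, -0.504, 0.1011], np.float64(-86.0)) ([-0.2445, -0.3059, 0.011], np.float64(-86.0))
```

>>> apply_moves([
  [-0.03,-0.034,0.0],
  [-0.06,-0.068,0.0],
  [-0.09,-0.102,0.0],
  [-0.12,-0.136,0.0],
  [-0.15,-0.17,0.0],
  [-0.18,-0.204,0.0],
  [-0.21,-0.238,0.0],
  [-0.24,-0.272,0.01],
  [-0.27,-0.306,0.02],
  [-0.3,-0.34,0.03],
  [-0.33,-0.374,0.04],
  [-0.36,-0.408,0.05],
], turn=[-7,-14,-21,-28,-35,-42,-49,-56,-63,-70,-77,-84], fingers=[0.45,0.45,0.45,0.45,0.45,0.45,0.45,0.45,0.45,0.45,0.45,0.45])

```text
clock: 1.95
position: [466.6, -139.1, 161.1]
ee_rot: [[0.983, 0.182, 0.001], [0.182, -0.983, -0.001], [0.001, 0.001, -1.0]]
wrist_force: [1.3, -0.7, -0.2]
gripper_width: 0.451
```

```bash
python3 -c "
from h import *
stat(); print(shift(fx(-30,0,110),FY))"
```

```text
t 1.95 p [ 466.6 -139.1  161.1] th 10.47 F [ 1.3 -0.7 -0.2] T [ 0.   -0.09 -0.02] w 0.451 q [ 40.   9. -30. 103.   5.  70.  19.]
([0.0861, -0.0917, 0.0511], np.float64(-1.7))
```

>>> apply_moves([
  [0.02,-0.022,0.01],
  [0.04,-0.044,0.02],
  [0.06,-0.066,0.034],
  [0.08,-0.085,0.044],
  [0.086,-0.0917,0.051],
  [0.086,-0.0917,0.051],
  [0.086,-0.0917,0.051],
], turn=[-1.7,-1.7,-1.7,-1.7,-1.7,-1.7,-1.7], fingers=[0.45,0.45,0.45,0.45,0.45,0.45,0.45])

```text
clock: 2.65
position: [533.8, -36.3, 110.1]
ee_rot: [[0.979, 0.205, -0.0], [0.205, -0.979, -0.001], [-0.001, 0.0, -1.0]]
wrist_force: [0.4, -1.2, 0.6]
gripper_width: 0.445
```

```bash
python3 -c "
from h import *
stat()
d=imaging.get_image('wrist'); cv2.imwrite('pics/wrist1.png',d['image'])
d=imaging.get_image('top'); cv2.imwrite('pics/top1.png',d['image'])
stat();print(shift(fx(-30,0,27.5),FY))"
```

```text
t 2.65 p [533.8 -36.3 110.1] th 11.86 F [ 0.4 -1.2  0.6] T [-0.03 -0.08 -0.05] w 0.445 q [ 28.  18. -33.  99.  11.  65.   3.]
t 2.75 p [534.  -36.8 110.6] th 11.78 F [ 0.2  0.2 -0.5] T [-0.02  0.    0.01] w 0.45 q [ 28.  18. -33.  99.  11.  65.   3.]
([0.0013, -0.0034, 0.0831], np.float64(-0.4))
```

View pics/wrist1.png

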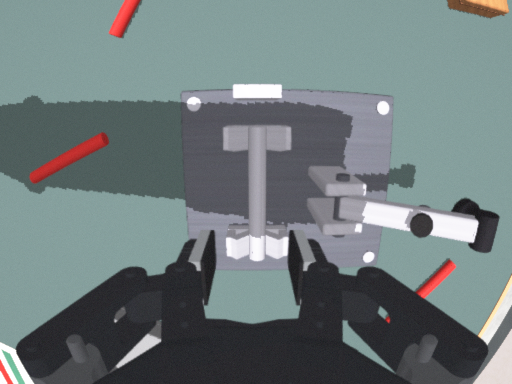

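The wrist view shows the pin axis at column 257, midway between the finger pads (about 208 and 300), with the fingers in the gap between the vees. Descending to grip it.

>>> apply_moves([
  [0.001,-0.003,0.02],
  [0.001,-0.0034,0.04],
  [0.001,-0.0034,0.06],
  [0.001,-0.0034,0.075],
  [0.001,-0.0034,0.083],
  [0.001,-0.0034,0.083],
  [0.001,-0.0034,0.083],
  [0.001,-0.0034,0.083],
  [0.001,-0.0034,0.083],
  [0.001,-0.0034,0.083],
  [0.001,-0.0034,0.083],
], turn=[-0.4,-0.4,-0.4,-0.4,-0.4,-0.4,-0.4,-0.4,-0.4,-0.4,-0.4], fingers=[0.45,0.45,0.45,0.45,0.45,0.45,0,0,0,0,0])

```text
clock: 3.85
position: [536.8, -31.3, 28.7]
ee_rot: [[0.977, 0.213, 0.005], [0.213, -0.977, 0.0], [0.005, 0.001, -1.0]]
wrist_force: [5.2, 0.1, 3.0]
gripper_width: 0.093
```

```bash
python3 -c "
from h import *
stat()
print(shift([534.6,-33.3,120],FY), shift([460,-294,120],78.3), shift([460,-294,20],78.3))"
```

```text
t 3.85 p [536.8 -31.3  28.7] th 12.31 F [5.2 0.1 3. ] T [ 0.21 -1.16 -0.01] w 0.093 q [ 26.  24. -32. 104.  15.  56.   0.]
([-0.0021, 0.0016, -0.0913], np.float64(0.2)) ([-0.1306, 0.2404, -0.0917], np.float64(-66.0)) ([-0.1311, 0.2403, 0.0083], np.float64(-66.0))
```

>>> apply_moves([
  [0,0,-0.008],
  [0,0,-0.02],
  [0,0,-0.04],
  [0,0,-0.06],
  [0,0,-0.08],
  [0,0,-0.1],
  [0,0,-0.1],
  [0,0,-0.1],
], turn=[0,0,0,0,0,0,0,0], fingers=[0,0,0,0,0,0,0,0])

```text
clock: 4.65
position: [534.2, -31.7, 127.3]
ee_rot: [[0.977, 0.213, 0.0], [0.213, -0.977, -0.0], [0.0, 0.0, -1.0]]
wrist_force: [-0.2, -0.2, -2.3]
gripper_width: 0.09
```

```bash
python3 -c "
from h import *
stat()
d=imaging.get_image('wrist'); cv2.imwrite('pics/wrist2.png',d['image'])
stat()
print(shift([460,-294,120],78.3))"
```

```text
t 4.65 p [534.2 -31.7 127.3] th 12.3 F [-0.2 -0.2 -2.3] T [-0.01 -0.03  0.04] w 0.09 q [ 28.  17. -34.  98.  10.  67.   4.]
t 4.7 p [533.7 -31.7 126.5] th 12.3 F [-0.1 -0.2 -1.7] T [ 0.02 -0.02  0.06] w 0.093 q [ 28.  18. -34.  98.  10.  67.   4.]
([-0.1279, 0.2406, 0.0066], np.float64(-66.0))
```

View pics/wrist2.png

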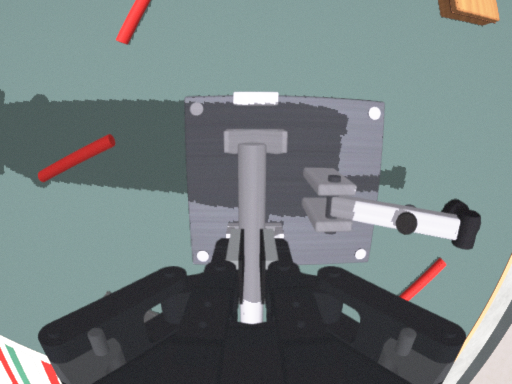

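The pin is held between the pads (column about 253) and is clear of the vees. Moving to the tray.

>>> apply_moves([
  [-0.01,0.02,0],
  [-0.024,0.045,0],
  [-0.04,0.075,0],
  [-0.056,0.105,0],
  [-0.072,0.135,0],
  [-0.088,0.165,0],
  [-0.104,0.195,0],
  [-0.118,0.222,0.003],
  [-0.126,0.237,0.006],
  [-0.128,0.2406,0.0066],
  [-0.128,0.2406,0.0066],
], turn=[-6,-13,-20,-27,-34,-41,-48,-55,-62,-66,-66], fingers=[0,0,0,0,0,0,0,0,0,0,0])

```text
clock: 5.8
position: [459.1, -294.6, 118.8]
ee_rot: [[0.204, 0.979, -0.003], [0.979, -0.204, 0.002], [0.001, -0.003, -1.0]]
wrist_force: [0.0, -0.0, -1.2]
gripper_width: 0.095
```

```bash
python3 -c "
from h import *
stat()
d=imaging.get_image('wrist'); cv2.imwrite('pics/wrist3.png',d['image'])
stat()
print(shift([460,-294,10],78.3))"
```

```text
t 5.8 p [ 459.1 -294.6  118.8] th 78.24 F [ 0.  -0.  -1.2] T [ 0.06 -0.04 -0.02] w 0.095 q [ 58.  20. -36.  97.  12.  67.  98.]
t 5.85 p [ 459.8 -293.7  119.2] th 78.17 F [-0.3 -0.4 -1. ] T [0.02 0.04 0.03] w 0.092 q [ 58.  20. -36.  97.  12.  67.  98.]
([-0.0004, 0.0005, 0.1092], np.float64(-0.1))
```

View pics/wrist3.png

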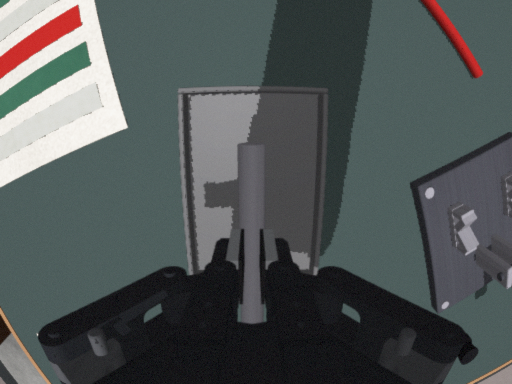

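>>> apply_moves([
  [0,0,0.02],
  [0,0,0.045],
  [0,0,0.07],
  [0,0,0.095],
  [0,0,0.107],
  [0,0,0.111],
  [0,0,0.111],
  [0,0,0.111],
  [0,0,0.111],
  [0,0,0.111],
  [0,0,0.111],
  [0,0,0.111],
], turn=[0,0,0,0,0,0,0,0,0,0,0,0], fingers=[0,0,0,0,0,0,0,0,0.12,0.16,0.25,0.35])

```text
clock: 7.05
position: [460.9, -294.1, 9.8]
ee_rot: [[0.203, 0.979, 0.001], [0.979, -0.203, -0.0], [-0.0, 0.001, -1.0]]
wrist_force: [-0.5, 0.3, -0.2]
gripper_width: 0.349
```

```bash
python3 -c "
from h import *
stat()"
```

```text
t 7.05 p [ 460.9 -294.1    9.8] th 78.3 F [-0.5  0.3 -0.2] T [-0.    0.03 -0.  ] w 0.349 q [ 56.  27. -33. 103.  18.  55.  94.]
```

Lift, then travel to the shaft while staying high.

>>> apply_moves([
  [0,0,-0.02],
  [0,0,-0.05],
  [0,0,-0.09],
  [0,0,-0.13],
  [0,0,-0.16],
  [0,0,-0.18],
], turn=[0,0,0,0,0,0], fingers=[0.35,0.35,0.35,0.35,0.35,0.35])

```text
clock: 7.65
position: [461.5, -294.2, 192.4]
ee_rot: [[0.203, 0.979, 0.003], [0.979, -0.203, -0.002], [-0.001, 0.003, -1.0]]
wrist_force: [-0.0, -0.0, -0.0]
gripper_width: 0.35
```

```bash
python3 -c "
from h import *
stat()
d=imaging.get_image('wrist'); cv2.imwrite('pics/wrist4.png',d['image'])
stat()
print(shift([475.3,301.4,190],95), shift([475.3,301.4,130],95))"
```

```text
t 7.65 p [ 461.5 -294.2  192.4] th 78.31 F [-0. -0. -0.] T [-0.01 -0.02 -0.  ] w 0.35 q [ 59.  16. -37.  91.  10.  75. 100.]
t 7.7 p [ 462.6 -294.7  195.1] th 78.31 F [ 1.  -0.4  1.6] T [-0.04 -0.06  0.01] w 0.352 q [ 59.  16. -37.  91.  10.  76. 100.]
([0.5864, -0.1084, 0.0027], np.float64(-16.7)) ([0.5865, -0.1088, 0.0627], np.float64(-16.7))
```

View pics/wrist4.png

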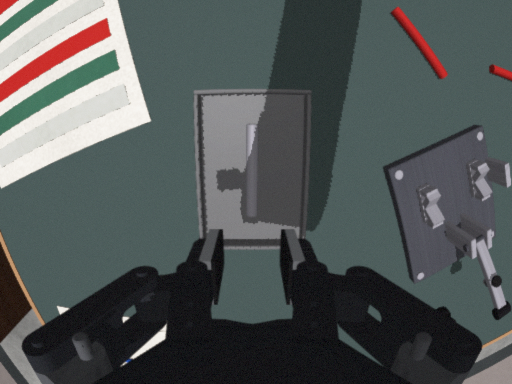

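The pin lies flat in the tray, at about (252,170). On to the shaft.

>>> apply_moves([
  [0.025,-0.005,0],
  [0.065,-0.012,0],
  [0.11,-0.02,0],
  [0.155,-0.028,0],
  [0.2,-0.036,0],
  [0.245,-0.044,0],
  [0.29,-0.053,0],
  [0.335,-0.062,0],
  [0.38,-0.07,0],
  [0.425,-0.079,0],
  [0.47,-0.088,0],
  [0.51,-0.095,0],
], turn=[-1.4,-2.8,-4.2,-5.6,-7,-8.4,-9.8,-11.2,-12.6,-14,-15.4,-16.7], fingers=[0.6,0.6,0.6,0.6,0.6,0.6,0.6,0.6,0.6,0.6,0.6,0.6])

```text
clock: 8.9
position: [470.5, 227.0, 189.6]
ee_rot: [[-0.089, 0.996, 0.001], [0.996, 0.089, 0.0], [0.0, 0.001, -1.0]]
wrist_force: [0.3, 0.7, 0.1]
gripper_width: 0.599
```

```bash
python3 -c "
from h import *
stat()
print(shift([475.3,301.4,120],95))"
```

```text
t 8.9 p [470.5 227.  189.6] th 95.09 F [0.3 0.7 0.1] T [-0.   -0.01  0.02] w 0.599 q [ 18.  18. -58.  95.  16.  76.  53.]
([0.0737, 0.0113, 0.0696], np.float64(0.1))
```

>>> apply_moves([
  [0.025,0.004,0.01],
  [0.05,0.008,0.03],
  [0.068,0.011,0.055],
  [0.0737,0.0113,0.0696],
  [0.0737,0.0113,0.0696],
  [0.0737,0.0113,0.0696],
], turn=[0,0,0,0,0,0], fingers=[0.6,0.6,0.6,0.6,0.6,0.6])

```text
clock: 9.5
position: [476.1, 298.4, 120.2]
ee_rot: [[-0.087, 0.996, -0.0], [0.996, 0.087, -0.0], [-0.0, -0.0, -1.0]]
wrist_force: [-0.1, -0.3, 0.8]
gripper_width: 0.598
```

```bash
python3 -c "
from h import *
stat()
d=imaging.get_image('wrist'); cv2.imwrite('pics/wrist5.png',d['image'])
stat()
print(shift([475.3,301.4,27.5],95))"
```

```text
t 9.5 p [476.1 298.4 120.2] th 94.97 F [-0.1 -0.3  0.8] T [-0.02 -0.01  0.  ] w 0.598 q [  6.  27. -55.  94.  23.  71.  42.]
t 9.55 p [476.6 298.3 120.8] th 94.92 F [ 0.6 -0.1 -0.2] T [-0.05  0.03 -0.01] w 0.598 q [  6.  27. -55.  94.  23.  71.  42.]
([0.0032, -0.0012, 0.0933], np.float64(-0.1))
```

View pics/wrist5.png

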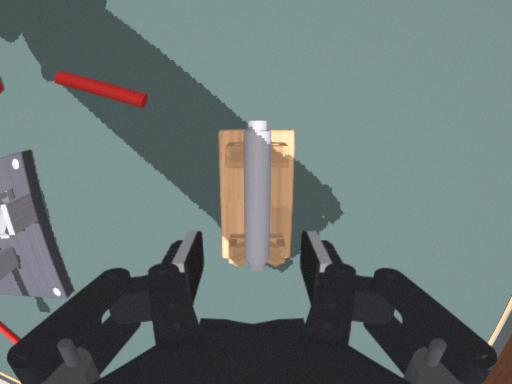

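>>> apply_moves([
  [0.003,-0.0012,0.02],
  [0.0032,-0.0012,0.045],
  [0.0032,-0.0012,0.07],
  [0.0032,-0.0012,0.086],
  [0.0032,-0.0012,0.0933],
  [0.0032,-0.0012,0.0933],
  [0.0032,-0.0012,0.0933],
  [0.0032,-0.0012,0.0933],
  [0.0032,-0.0012,0.0933],
  [0.0032,-0.0012,0.0933],
  [0.0032,-0.0012,0.0933],
  [0.0032,-0.0012,0.0933],
], turn=[0,0,0,0,0,0,0,0,0,0,0,0], fingers=[0.6,0.6,0.6,0.6,0.6,0.6,0.6,0,0,0,0,0])

```text
clock: 10.75
position: [474.8, 302.7, 27.7]
ee_rot: [[-0.087, 0.996, 0.001], [0.996, 0.087, 0.001], [0.0, 0.002, -1.0]]
wrist_force: [-1.4, -1.1, 6.8]
gripper_width: 0.204
```

```bash
python3 -c "
from h import *
stat()"
```

```text
t 10.75 p [474.8 302.7  27.7] th 95.01 F [-1.4 -1.1  6.8] T [-0.25  0.3   0.03] w 0.204 q [  3.  33. -51.  99.  29.  61.  37.]
```

>>> apply_moves([
  [0,0,-0.008],
  [0,0,-0.02],
  [0,0,-0.04],
  [0,0,-0.065],
  [0,0,-0.09],
  [0,0,-0.11],
  [0,0,-0.12],
  [0,0,-0.12],
], turn=[0,0,0,0,0,0,0,0], fingers=[0,0,0,0,0,0,0,0])

```text
clock: 11.55
position: [474.9, 302.8, 148.2]
ee_rot: [[-0.087, 0.996, 0.002], [0.996, 0.087, 0.001], [0.001, 0.002, -1.0]]
wrist_force: [-0.4, 0.7, -3.8]
gripper_width: 0.204
```

```bash
python3 -c "
from h import *
stat()
d=imaging.get_image('wrist'); cv2.imwrite('pics/wrist6.png',d['image'])
stat()
print(fx(-30,5,140),shift(fx(-30,4,140),12.16))"
```

```text
t 11.55 p [474.9 302.8 148.2] th 95.01 F [-0.4  0.7 -3.8] T [-0.    0.09  0.02] w 0.204 q [  6.  26. -55.  92.  22.  74.  42.]
t 11.6 p [474.5 302.2 146.8] th 95.0 F [-0.1 -0.9 -3.6] T [ 0.   -0.02  0.  ] w 0.201 q [  6.  26. -55.  92.  22.  74.  42.]
[np.float64(533.5198924413411), np.float64(-28.431455456630694), 140] ([-0.3356, 0.0301, 0.0068], np.float64(82.8))
```

View pics/wrist6.png

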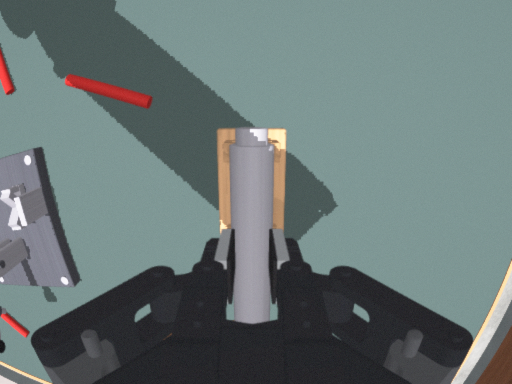

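The shaft is held level, centred on column 252. Carrying it over the fixture while turning.

>>> apply_moves([
  [-0.015,0.001,0],
  [-0.045,0.004,0],
  [-0.08,0.007,0],
  [-0.115,0.01,0],
  [-0.15,0.013,0],
  [-0.185,0.016,0],
  [-0.22,0.019,0],
  [-0.255,0.022,0],
  [-0.285,0.025,0],
  [-0.31,0.028,0],
  [-0.328,0.03,0.003],
  [-0.3356,0.0301,0.0068],
], turn=[5,12,20,28,36,44,52,60,68,76,81,82.8], fingers=[0,0,0,0,0,0,0,0,0,0,0,0])

```text
clock: 12.8
position: [533.0, -32.0, 138.1]
ee_rot: [[0.979, 0.206, -0.002], [0.206, -0.979, -0.0], [-0.002, -0.0, -1.0]]
wrist_force: [0.3, -0.6, -4.0]
gripper_width: 0.204
```

>>> apply_moves([
  [0,0,0],
  [0,0,0],
  [0,0,0],
], turn=[0,0,0], fingers=[0,0,0])

```text
clock: 13.1
position: [533.4, -27.7, 139.7]
ee_rot: [[0.977, 0.215, -0.0], [0.215, -0.977, 0.001], [0.0, -0.001, -1.0]]
wrist_force: [0.5, 0.3, -2.7]
gripper_width: 0.206
```

```bash
python3 -c "
from h import *
stat()
d=imaging.get_image('wrist'); cv2.imwrite('pics/wrist7.png',d['image'])
d=imaging.get_image('top'); pickle.dump(d,open('top7.pkl','wb'));cv2.imwrite('pics/top7.png',cv2.resize(d['image'][90:260,200:350],None,fx=3.5,fy=3.5))
stat()
for z in (80,33.5): print(shift(fx(-30,3,z),12.16))"
```

```text
t 13.1 p [533.4 -27.7 139.7] th 12.42 F [ 0.5  0.3 -2.7] T [0.03 0.06 0.  ] w 0.206 q [ 29.  17. -35.  97.  10.  69.   4.]
t 13.2 p [533.6 -28.2 139.9] th 12.36 F [ 0.   0.3 -2.5] T [-0.01 -0.01 -0.02] w 0.201 q [ 29.  17. -35.  97.  10.  69.   4.]
([-0.0001, 0.0023, 0.0599], np.float64(0.2))
([-0.0002, 0.0023, 0.1064], np.float64(0.2))
```

View pics/wrist7.png

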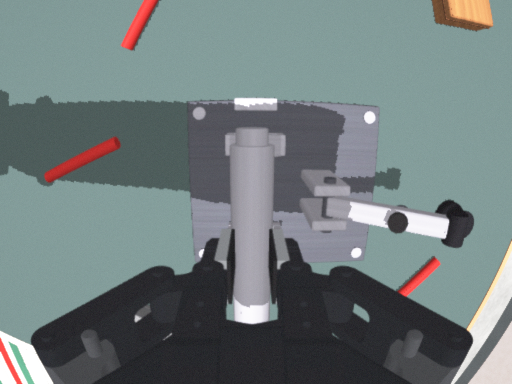

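View pics/top7.png

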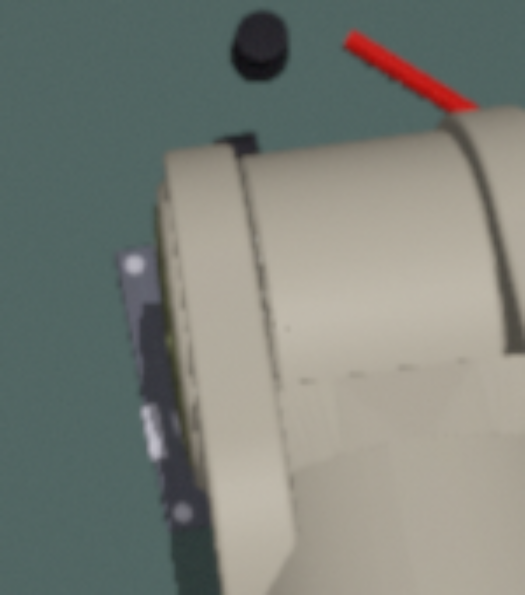

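Aligned: the shaft is over the groove line at column 252, with the end stop beyond it at row 100. Lowering with the end about 7 mm short of the stop.

>>> apply_moves([
  [0,0.002,0.02],
  [0,0.0023,0.04],
  [0,0.0023,0.06],
  [0,0.0023,0.08],
  [0,0.0023,0.094],
  [0,0.0023,0.1],
  [0,0.0023,0.102],
  [0,0.0023,0.104],
  [0,0.0023,0.106],
  [0,0.0023,0.1065],
  [0,0.0023,0.1065],
], turn=[0.2,0.2,0.2,0.2,0.2,0.2,0.2,0.2,0.2,0.2,0.2], fingers=[0,0,0,0,0,0,0,0,0,0,0])

```text
clock: 14.3
position: [536.1, -31.4, 34.9]
ee_rot: [[0.978, 0.208, 0.004], [0.208, -0.978, 0.0], [0.004, 0.001, -1.0]]
wrist_force: [2.1, 1.1, 5.6]
gripper_width: 0.203
```

```bash
python3 -c "
from h import *
stat()
d=imaging.get_image('side'); cv2.imwrite('pics/side8.png',cv2.resize(d['image'][140:260,190:330],None,fx=5,fy=5,interpolation=cv2.INTER_CUBIC))
stat()"
```

```text
t 14.3 p [536.1 -31.4  34.9] th 12.01 F [2.1 1.1 5.6] T [ 0.23 -0.59 -0.01] w 0.203 q [ 27.  24. -33. 104.  15.  57.  -0.]
t 14.35 p [536.  -31.5  34.8] th 12.01 F [2.8 0.9 6.8] T [ 0.23 -0.61  0.02] w 0.204 q [ 27.  24. -33. 104.  15.  57.  -0.]
```

View pics/side8.png

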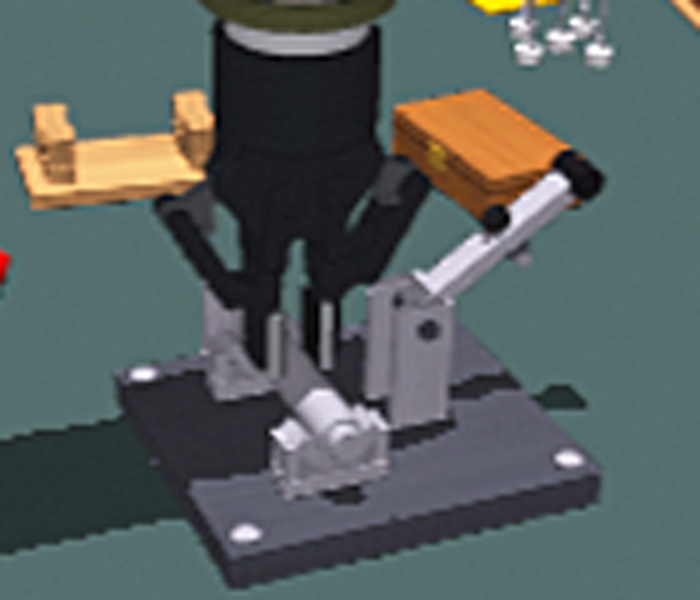

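The shaft is in both vees (near end seen at about (345,430) in the crop). Sliding it gently towards the stop.

>>> apply_moves([
  [0,-0.001,-0.0005],
  [0,-0.002,-0.0005],
  [0,-0.003,-0.0005],
  [0,-0.004,-0.0005],
  [0,-0.005,-0.0005],
  [0,-0.006,-0.0005],
  [0,-0.006,-0.0005],
], turn=[0,0,0,0,0,0,0], fingers=[0,0,0,0,0,0,0])

```text
clock: 15.05
position: [535.0, -27.1, 35.0]
ee_rot: [[0.978, 0.207, 0.004], [0.207, -0.978, -0.001], [0.004, 0.002, -1.0]]
wrist_force: [6.3, -2.9, 2.7]
gripper_width: 0.201
```

```bash
python3 -c "
from h import *
stat()"
```

```text
t 15.05 p [535.  -27.1  35. ] th 11.93 F [ 6.3 -2.9  2.7] T [-0.69 -1.31 -0.06] w 0.201 q [ 27.  24. -33. 104.  15.  57.  -1.]
```

>>> apply_moves([
  [0.001,-0.001,0],
  [0.001,-0.002,0],
  [0.001,-0.003,0],
  [0.001,-0.004,0],
  [0.001,-0.004,0],
], turn=[0,0,0,0,0], fingers=[0,0,0,0,0])

```text
clock: 15.55
position: [534.4, -22.7, 34.5]
ee_rot: [[0.978, 0.207, 0.003], [0.207, -0.978, -0.001], [0.003, 0.002, -1.0]]
wrist_force: [4.6, -2.7, 2.1]
gripper_width: 0.195
```

```bash
python3 -c "
from h import *
stat()"
```

```text
t 15.55 p [534.4 -22.7  34.5] th 11.95 F [ 4.6 -2.7  2.1] T [-0.5  -1.14 -0.03] w 0.195 q [ 26.  24. -34. 104.  15.  57.  -1.]
```

>>> apply_moves([
  [0.0005,-0.001,0],
  [0.0005,-0.002,0],
  [0.0005,-0.003,0],
  [0.0005,-0.003,0],
], turn=[0,0,0,0], fingers=[0,0,0,0])

```text
clock: 15.95
position: [534.0, -19.4, 34.3]
ee_rot: [[0.978, 0.207, 0.002], [0.207, -0.978, -0.001], [0.002, 0.001, -1.0]]
wrist_force: [3.8, -2.4, 1.5]
gripper_width: 0.202
```

```bash
python3 -c "
from h import *
stat()
d=imaging.get_image('wrist'); cv2.imwrite('pics/wrist9.png',cv2.resize(d['image'][60:260,170:340],None,fx=3,fy=3,interpolation=cv2.INTER_CUBIC))
stat()"
```

```text
t 15.95 p [534.  -19.4  34.3] th 11.96 F [ 3.8 -2.4  1.5] T [-0.47 -1.    0.03] w 0.202 q [ 26.  24. -34. 104.  15.  57.  -2.]
t 16.0 p [534.  -19.4  34.4] th 11.97 F [ 4.5 -1.7  0.5] T [-0.48 -1.05  0.04] w 0.201 q [ 26.  24. -34. 104.  15.  57.  -2.]
```

View pics/wrist9.png

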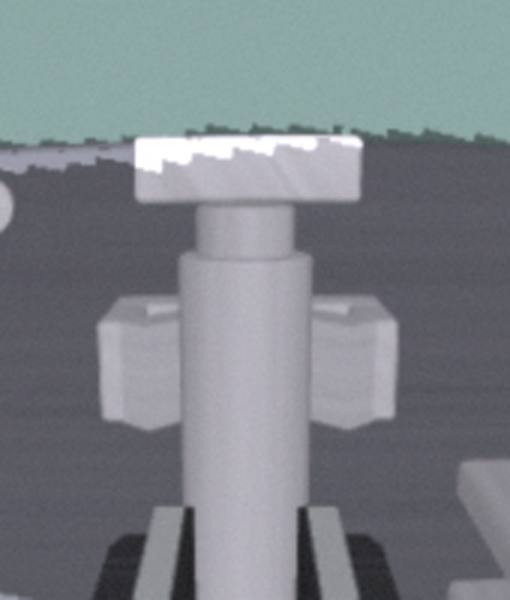

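The neck of the shaft (row 205) is almost at the stop's face, but there is no force rise yet. Continuing.

>>> apply_moves([
  [0,-0.001,0],
  [0,-0.002,0],
  [0,-0.003,0],
  [0,-0.003,0],
], turn=[0,0,0,0], fingers=[0,0,0,0])

```text
clock: 16.4
position: [533.7, -18.3, 34.4]
ee_rot: [[0.979, 0.206, 0.003], [0.206, -0.979, -0.003], [0.002, 0.003, -1.0]]
wrist_force: [6.3, -6.4, -0.0]
gripper_width: 0.203
```

```bash
python3 -c "
from h import *
stat()"
```

```text
t 16.4 p [533.7 -18.3  34.4] th 11.88 F [ 6.3 -6.4 -0. ] T [-1.51 -1.37  0.09] w 0.203 q [ 26.  24. -34. 104.  16.  57.  -2.]
```

Contact: the shaft moved only 1.1 of 3 mm, and the force is rising. A bit more to confirm.

>>> apply_moves([
  [0,-0.001,0],
  [0,-0.002,0],
  [0,-0.002,0],
  [0,-0.002,0],
], turn=[0,0,0,0], fingers=[0,0,0,0])

```text
clock: 16.8
position: [533.7, -18.3, 34.4]
ee_rot: [[0.979, 0.204, 0.004], [0.204, -0.979, -0.004], [0.003, 0.005, -1.0]]
wrist_force: [7.5, -10.9, -0.6]
gripper_width: 0.205
```

```bash
python3 -c "
from h import *
stat()"
```

```text
t 16.8 p [533.7 -18.3  34.4] th 11.78 F [  7.5 -10.9  -0.6] T [-2.61 -1.74  0.02] w 0.205 q [ 26.  24. -34. 104.  16.  57.  -2.]
```

The position stopped changing and the force rose to 11 N, so the shaft is hard against the stop. Releasing and lifting.

>>> apply_moves([
  [0,0,0],
  [0,0,0],
  [0,0,0],
  [0,0,0],
  [0,0,-0.01],
  [0,0,-0.03],
  [0,0,-0.06],
  [0,0,-0.09],
  [0,0,-0.12],
  [0,0,-0.15],
  [0,0,-0.16],
], turn=[0,0,0,0,0,0,0,0,0,0,0], fingers=[0.25,0.35,0.42,0.42,0.42,0.42,0.42,0.42,0.42,0.42,0.42])

```text
clock: 17.9
position: [533.2, -13.2, 197.8]
ee_rot: [[0.978, 0.209, 0.005], [0.209, -0.978, -0.0], [0.005, 0.001, -1.0]]
wrist_force: [0.5, 0.3, -0.4]
gripper_width: 0.419
```

```bash
python3 -c "
from h import *
stat()
d=imaging.get_image('wrist'); pickle.dump(d,open('w10.pkl','wb')); cv2.imwrite('pics/wrist10.png',d['image'])
d=imaging.get_image('side'); cv2.imwrite('pics/side10.png',cv2.resize(d['image'][140:260,190:330],None,fx=5,fy=5,interpolation=cv2.INTER_CUBIC))
stat()"
```

```text
t 17.9 p [533.2 -13.2 197.8] th 12.04 F [ 0.5  0.3 -0.4] T [-0.   -0.03  0.  ] w 0.419 q [ 29.  14. -36.  93.   9.  75.   3.]
t 18.0 p [532.7 -13.5 195.7] th 12.02 F [-0.2  0.9 -1.1] T [-0.05  0.05 -0.02] w 0.417 q [ 29.  14. -36.  93.   9.  75.   3.]
```

View pics/wrist10.png

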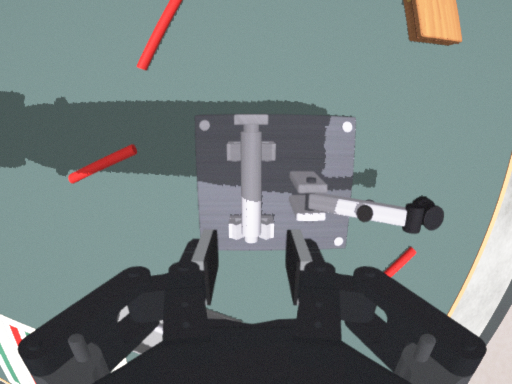

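View pics/side10.png

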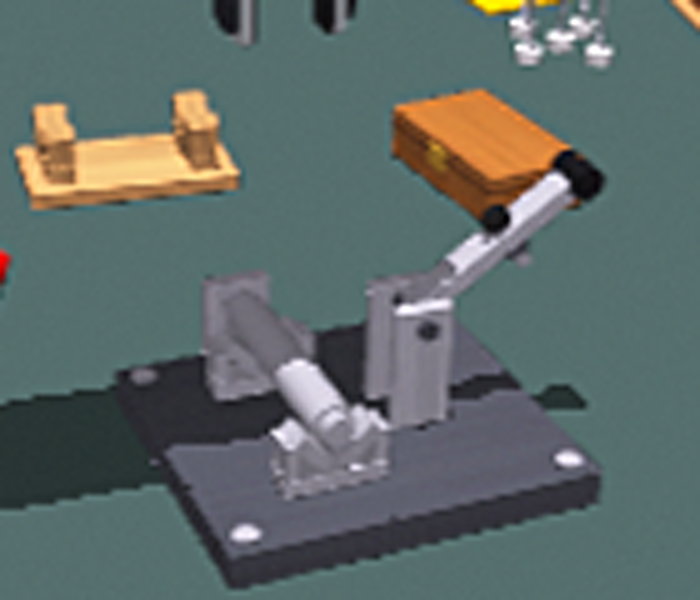

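The shaft lies in both vees with its end at the stop (wrist view, about (251,122)). Next, the strap's angle and the grip position.

Run:
```python
from h import *
c,s=np.cos(np.radians(FY)),np.sin(np.radians(FY)); A=np.array([[c,s],[-s,c]])
for f in ["top0","side0"]:
    d=pickle.load(open(f+".pkl","rb")); W=cloud(d)
    P=W.reshape(-1,3); P=P[~np.isnan(P[:,0])]
    F=np.c_[(P[:,:2]-FIX)@A.T,P[:,2]]
    k=(F[:,0]>25)&(F[:,0]<150)&(abs(F[:,1])<20)&(F[:,2]>90)&(F[:,2]<170)
    G=F[k]; a=np.arctan2(G[:,2]-75,G[:,0]-30); r=np.hypot(G[:,2]-75,G[:,0]-30)
    for lo,hi in [(30,50),(60,85),(97,116)]:
        q=(r>lo)&(r<hi); g=G[q]
        if len(g): print(f,lo,hi,q.sum(),"ang",np.degrees(np.percentile(a[q],[5,50,95])).round(1),"y",np.percentile(g[:,1],[3,50,97]).round(1),"x",np.percentile(g[:,0],[3,97]).round(1),"z",np.percentile(g[:,2],[3,50,97]).round(1))
    print("rmax",np.percentile(r,98))
```

```text
top0 30 50 67 ang [37.5 41.8 45.7] y [-6.8  0.4  8.2] x [51.8 67.5] z [ 95.3 101.  107.3]
top0 60 85 103 ang [36.2 38.6 46.4] y [-7.2  0.7  7.7] x [72.6 96.6] z [114.4 120.5 125.9]
top0 97 116 109 ang [33.9 37.4 39.1] y [-11.4   0.6  12. ] x [108.3 124.2] z [133.5 139.9 143.2]
rmax 113.02463577908975
side0 30 50 55 ang [29.2 40.8 44.9] y [-9.1 -4.4  7.5] x [53.  70.2] z [ 93.1  99.9 106.6]
side0 60 85 100 ang [20.8 37.8 46. ] y [-8.4 -4.6  6.8] x [72.4 98.3] z [ 95.2 119.4 126. ]
side0 97 116 74 ang [31.5 37.1 38.9] y [-13.3  -7.8  11.1] x [109.1 124.8] z [128.9 138.3 144.2]
rmax 113.24461412371119
```

```bash
python3 -c "
from h import *
stat()
print(shift(fx(119.5,0.5,200),102.16))"
```

```text
t 18.0 p [532.7 -13.5 195.7] th 12.02 F [-0.2  0.9 -1.1] T [-0.05  0.05 -0.02] w 0.417 q [ 29.  14. -36.  93.   9.  75.   3.]
([0.1472, 0.019, -0.0038], np.float64(-90.1))
```

>>> apply_moves([
  [0.01,0.001,-0.004],
  [0.025,0.003,-0.004],
  [0.04,0.005,-0.004],
  [0.055,0.007,-0.004],
  [0.07,0.009,-0.004],
  [0.085,0.011,-0.004],
  [0.1,0.013,-0.004],
  [0.115,0.015,-0.004],
  [0.13,0.017,-0.004],
  [0.142,0.019,-0.004],
  [0.1472,0.019,-0.004],
  [0.1472,0.019,-0.004],
], turn=[-8,-16,-24,-32,-40,-48,-56,-64,-72,-80,-88,-90.1], fingers=[0.6,0.6,0.6,0.6,0.6,0.6,0.6,0.6,0.6,0.6,0.6,0.6])

```text
clock: 19.2
position: [679.4, -1.3, 195.0]
ee_rot: [[-0.216, 0.976, -0.003], [0.976, 0.216, 0.001], [0.002, -0.003, -1.0]]
wrist_force: [-0.9, 0.5, 0.2]
gripper_width: 0.601
```

>>> apply_moves([
  [0,0,0],
  [0,0,0],
], turn=[0,0], fingers=[0.6,0.6])

```text
clock: 19.4
position: [679.2, -1.7, 196.4]
ee_rot: [[-0.209, 0.978, -0.002], [0.978, 0.209, 0.0], [0.001, -0.002, -1.0]]
wrist_force: [-0.4, -0.2, 0.4]
gripper_width: 0.595
```

```bash
python3 -c "
from h import *
stat()
d=imaging.get_image('wrist'); cv2.imwrite('pics/wrist11.png',d['image'])
d=imaging.get_image('side'); cv2.imwrite('pics/side11.png',cv2.resize(d['image'][100:260,190:350],None,fx=3.7,fy=3.7,interpolation=cv2.INTER_CUBIC))
stat()
print(shift(fx(119.5,0.5,114.5),102.16))"
```

```text
t 19.4 p [679.2  -1.7 196.4] th 102.05 F [-0.4 -0.2  0.4] T [0.02 0.04 0.02] w 0.595 q [ 25.  37. -48.  68.  27.  86.  84.]
t 19.5 p [679.4  -1.8 197.1] th 102.05 F [-0.4 -0.3  0.4] T [-0.03 -0.01 -0.01] w 0.603 q [ 25.  37. -48.  68.  27.  86.  84.]
([0.0002, 0.0013, 0.0826], np.float64(-0.1))
```

View pics/wrist11.png

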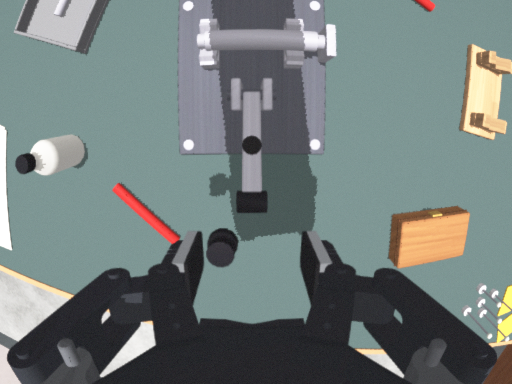

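View pics/side11.png

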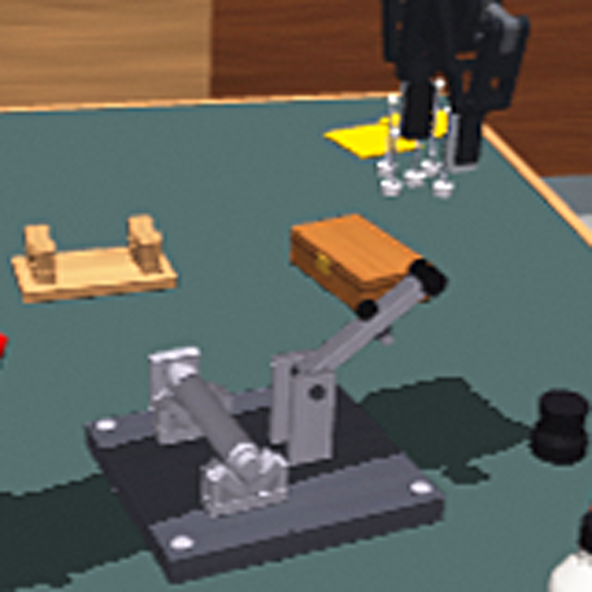

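The strap grip at (252,202) is centred between the fingers. Lowering and gripping its end faces.

>>> apply_moves([
  [0,0.001,0.02],
  [0,0.0013,0.04],
  [0,0.0013,0.06],
  [0,0.0013,0.075],
  [0,0.0013,0.0826],
  [0,0.0013,0.0826],
  [0,0.0013,0.0826],
  [0,0.0013,0.0826],
  [0,0.0013,0.0826],
  [0,0.0013,0.0826],
  [0,0.0013,0.0826],
], turn=[0,0,0,0,0,0,0,0,0,0,0], fingers=[0.6,0.6,0.6,0.6,0.6,0.6,0,0,0,0,0])

```text
clock: 20.6
position: [681.9, -1.1, 116.3]
ee_rot: [[-0.21, 0.978, 0.002], [0.978, 0.21, 0.001], [0.0, 0.003, -1.0]]
wrist_force: [2.6, 1.3, 4.4]
gripper_width: 0.253
```

```bash
python3 -c "
from h import *
stat()
d=imaging.get_image('side'); cv2.imwrite('pics/side12.png',cv2.resize(d['image'][100:260,190:350],None,fx=3.7,fy=3.7,interpolation=cv2.INTER_CUBIC))
a0=33.5
for a in range(40,165,7): print(a, round(.105*(np.cos(np.radians(a))-np.cos(np.radians(a0))),4), round(-.105*(np.sin(np.radians(a))-np.sin(np.radians(a0))),4))"
```

```text
t 20.6 p [681.9  -1.1 116.3] th 102.11 F [2.6 1.3 4.4] T [ 0.21 -0.55  0.  ] w 0.253 q [ 26.  40. -47.  74.  29.  77.  82.]
40 -0.0071 -0.0095
47 -0.0159 -0.0188
54 -0.0258 -0.027
61 -0.0367 -0.0339
68 -0.0482 -0.0394
75 -0.0604 -0.0435
82 -0.0729 -0.046
89 -0.0857 -0.047
96 -0.0985 -0.0465
103 -0.1112 -0.0444
110 -0.1235 -0.0407
117 -0.1352 -0.0356
124 -0.1463 -0.0291
131 -0.1564 -0.0213
138 -0.1656 -0.0123
145 -0.1736 -0.0023
152 -0.1803 0.0087
159 -0.1856 0.0203
```

View pics/side12.png

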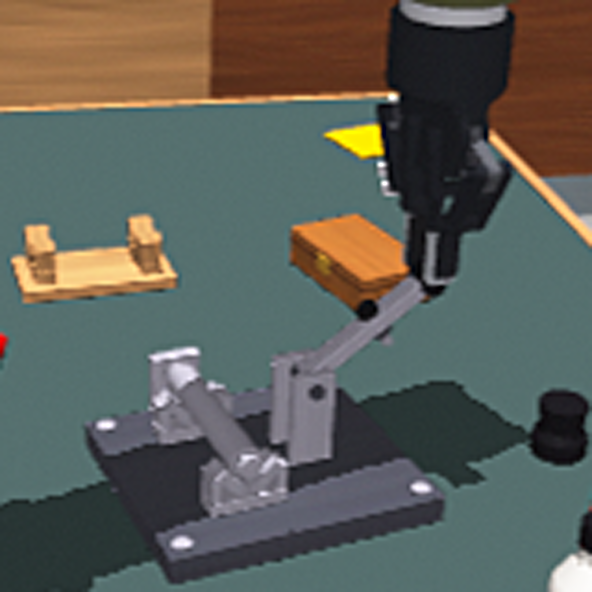

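The grip is between the pads. Swinging along the arc, with a short first stretch.

>>> apply_moves([
  [-0.0035,-0.005,0],
  [-0.0071,-0.0095,0],
  [-0.0115,-0.0145,0],
  [-0.0159,-0.0188,0],
], turn=[0,0,0,0], fingers=[0,0,0,0])

```text
clock: 21.05
position: [675.3, -3.3, 124.6]
ee_rot: [[-0.222, 0.975, 0.026], [0.975, 0.221, 0.022], [0.016, 0.03, -0.999]]
wrist_force: [27.0, 41.7, 25.5]
gripper_width: 0.248
```

I put the shift in the wrong columns: the arc's y and z went into x and y. I'll undo the sideways part now and put the tool back on the arc.

>>> apply_moves([
  [0.008,0.004,-0.005],
  [0.0159,0.007,-0.012],
  [0.0159,0.0065,-0.014],
  [0.0159,0.0065,-0.014],
], turn=[0,0,0,0], fingers=[0,0,0,0])

```text
clock: 21.45
position: [670.4, -3.5, 130.0]
ee_rot: [[-0.21, 0.978, 0.004], [0.978, 0.21, 0.001], [0.0, 0.004, -1.0]]
wrist_force: [5.1, 1.5, 2.7]
gripper_width: 0.251
```

```bash
python3 -c "
from h import *
stat()
st=bot.get_state(); p=st['position'];c,s=np.cos(np.radians(FY)),np.sin(np.radians(FY)); q=p[:2]-FIX; print('fix',c*q[0]+s*q[1],-s*q[0]+c*q[1],p[2]+18.7)
d=imaging.get_image('side'); cv2.imwrite('pics/side13.png',cv2.resize(d['image'][100:260,190:350],None,fx=3.7,fy=3.7,interpolation=cv2.INTER_CUBIC))
"
```

```text
t 21.45 p [670.4  -3.5 130. ] th 102.12 F [5.1 1.5 2.7] T [ 0.46 -1.56  0.05] w 0.251 q [ 27.  38. -47.  76.  28.  78.  82.]
fix 109.08685949892525 0.5137345423507291 148.69192655565223
```

View pics/side13.png

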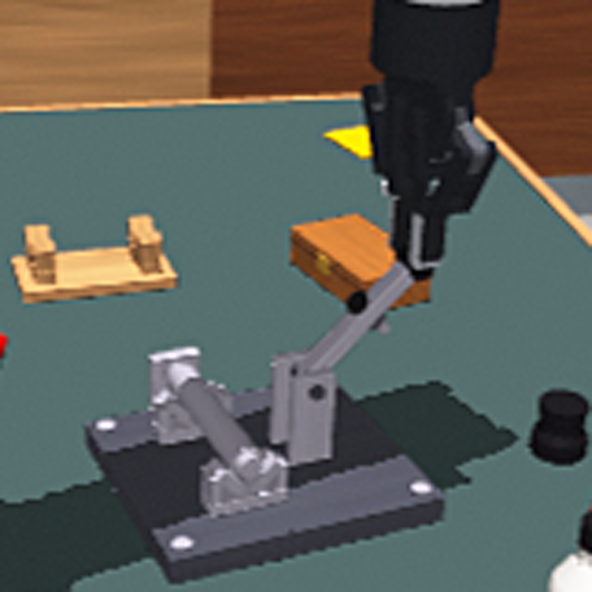

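The strap is back on its arc, with lateral force gone and y = 0.5. Continuing with the correct columns.

```bash
python3 -c "
import numpy as np
a0=43.5
for a in list(range(50,165,7))+[162]: print(a, [0,round(.1055*(np.cos(np.radians(a))-np.cos(np.radians(a0))),4), round(-.1055*(np.sin(np.radians(a))-np.sin(np.radians(a0))),4)])"
```

```text
50 [0, np.float64(-0.0087), np.float64(-0.0082)]
57 [0, np.float64(-0.0191), np.float64(-0.0159)]
64 [0, np.float64(-0.0303), np.float64(-0.0222)]
71 [0, np.float64(-0.0422), np.float64(-0.0271)]
78 [0, np.float64(-0.0546), np.float64(-0.0306)]
85 [0, np.float64(-0.0673), np.float64(-0.0325)]
92 [0, np.float64(-0.0802), np.float64(-0.0328)]
99 [0, np.float64(-0.093), np.float64(-0.0316)]
106 [0, np.float64(-0.1056), np.float64(-0.0288)]
113 [0, np.float64(-0.1177), np.float64(-0.0245)]
120 [0, np.float64(-0.1293), np.float64(-0.0187)]
127 [0, np.float64(-0.14), np.float64(-0.0116)]
134 [0, np.float64(-0.1498), np.float64(-0.0033)]
141 [0, np.float64(-0.1585), np.float64(0.0062)]
148 [0, np.float64(-0.166), np.float64(0.0167)]
155 [0, np.float64(-0.1721), np.float64(0.028)]
162 [0, np.float64(-0.1769), np.float64(0.04)]
162 [0, np.float64(-0.1769), np.float64(0.04)]
```

>>> apply_moves([
  [0,-0.0042,-0.0042],
  [0,-0.0087,-0.0082],
  [0,-0.0138,-0.0122],
  [0,-0.0191,-0.0159],
  [0,-0.0246,-0.0192],
  [0,-0.0303,-0.0222],
], turn=[0,0,0,0,0,0], fingers=[0,0,0,0,0,0])

```text
clock: 22.1
position: [636.8, -10.8, 149.4]
ee_rot: [[-0.209, 0.978, -0.005], [0.978, 0.209, 0.0], [0.001, -0.005, -1.0]]
wrist_force: [-4.2, 1.4, -16.7]
gripper_width: 0.237
```

```bash
cat >> h.py <<'E'
def fixpos():
    st=bot.get_state(); p=st['position'];c,s=np.cos(np.radians(FY)),np.sin(np.radians(FY)); q=p[:2]-FIX; X=c*q[0]+s*q[1]; z=p[2]+18.7
    f=st['wrist_force']
    print('fix pinch',round(X,1),round(-s*q[0]+c*q[1],1),round(z,1),'r',round(np.hypot(X-32,z-75),1),'a',round(np.degrees(np.arctan2(z-75,X-32)),1),'Ffix',round(c*f[0]+s*f[1],1),round(-s*f[0]+c*f[1],1),round(f[2],1))
E
python3 -c "
from h import *
stat();fixpos()"
```

```text
t 22.1 p [636.8 -10.8 149.4] th 102.06 F [ -4.2   1.4 -16.7] T [ 0.43  0.78 -0.81] w 0.237 q [ 31.  34. -49.  80.  25.  78.  83.]
fix pinch 74.7 0.5 168.1 r 102.4 a 65.4 Ffix -3.8 2.2 -16.7
```

>>> apply_moves([
  [0,0,0.0015],
  [0,-0.0005,0.003],
  [0,-0.0005,0.003],
], turn=[0,0,0], fingers=[0,0,0])

```text
clock: 22.4
position: [638.3, -10.5, 148.5]
ee_rot: [[-0.209, 0.978, -0.001], [0.978, 0.209, 0.0], [0.0, -0.001, -1.0]]
wrist_force: [-4.0, 2.4, -6.4]
gripper_width: 0.236
```

```bash
python3 -c "
from h import *
stat();fixpos()
d=imaging.get_image('side'); cv2.imwrite('pics/side14.png',cv2.resize(d['image'][140:240,230:330],None,fx=6,fy=6,interpolation=cv2.INTER_CUBIC))
d=imaging.get_image('wrist'); cv2.imwrite('pics/wrist14.png',d['image'])
"
```

```text
t 22.4 p [638.3 -10.5 148.5] th 102.08 F [-4.   2.4 -6.4] T [ 0.54  0.93 -0.84] w 0.236 q [ 31.  34. -49.  80.  25.  78.  83.]
fix pinch 76.2 0.5 167.2 r 102.2 a 64.4 Ffix -3.4 3.2 -6.4
```

View pics/side14.png

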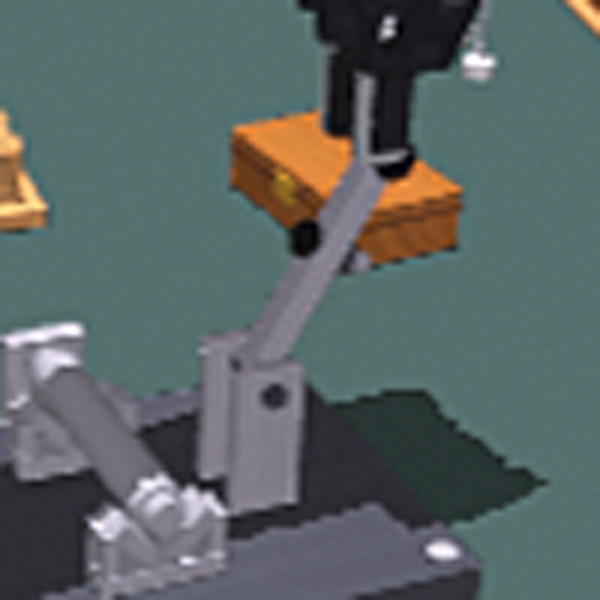

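View pics/wrist14.png

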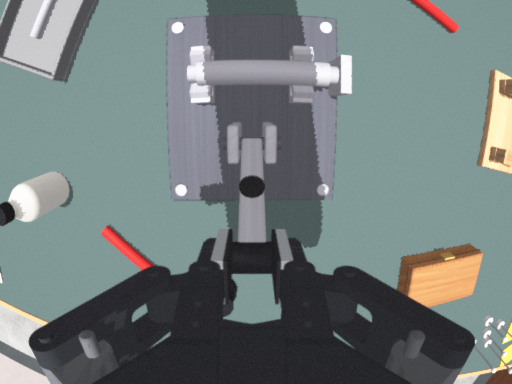

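Run:
```python
from h import *
d=imaging.get_image('side'); W=cloud(d); c,s=np.cos(np.radians(FY)),np.sin(np.radians(FY)); A=np.array([[c,s],[-s,c]])
F=np.concatenate([(W[...,:2]-FIX)@A.T,W[...,2:]],-1)
# strap pixels: sample crop coords /6 + offset
for (u,v) in [(260,345),(280,310),(300,280),(320,255),(335,215),(350,195),(365,175),(395,165),(405,172),(380,168),(345,262)]:
    U,V=int(230+u/6),int(140+v/6); print((u,v),F[V,U].round(1), d['image'][V,U])
```

```text
(260, 345) [33.4 -5.3 92.7] [123 111 115]
(280, 310) [ 43.2  -0.2 104.7] [121 111 115]
(300, 280) [ 49.3  -7.4 120.6] [132 121 124]
(320, 255) [ 58.   -5.  128.6] [147 135 138]
(335, 215) [ 64.1  -1.2 144.3] [127 115 117]
(350, 195) [ 70.   -4.2 152.6] [126 114 118]
(365, 175) [ 74.4  -4.8 160. ] [133 122 125]
(395, 165) [ 84.5  -9.9 165.8] [17 14 15]
(405, 172) [ 89.4 -11.1 162.9] [17  8  6]
(380, 168) [ 78.5 -11.4 164.8] [6 3 2]
(345, 262) [ 67.1  -8.5 126.1] [75 66 67]
```

The grip slipped: the strap lagged at about 58°, with the barrel near fixture x 85–87, z 164, while the pads are 10 mm away. I'll push it instead: release, go behind the barrel with shut fingers and push it over.

>>> apply_moves([
  [0,0,0],
  [0,0,0],
  [0,0,0],
  [0,0,-0.02],
  [0,0.005,-0.045],
  [0,0.025,-0.06],
  [0,0.04,-0.055],
  [0,0.042,-0.035],
  [0,0.042,-0.01],
  [0,0.042,0.0],
  [0,0.042,0.002],
], turn=[0,0,0,0,0,0,0,0,0,0,0], fingers=[0.4,0.5,0.5,0.5,0.5,0.3,0,0,0,0,0])

```text
clock: 23.65
position: [679.6, -2.1, 145.4]
ee_rot: [[-0.21, 0.978, -0.001], [0.978, 0.21, -0.0], [0.0, -0.001, -1.0]]
wrist_force: [0.1, -0.0, -0.1]
gripper_width: -0.003
```

```bash
python3 -c "
from h import *
stat();fixpos()
d=imaging.get_image('side'); cv2.imwrite('pics/side15.png',cv2.resize(d['image'][140:240,230:330],None,fx=6,fy=6,interpolation=cv2.INTER_CUBIC))
d=imaging.get_image('wrist'); cv2.imwrite('pics/wrist15.png',d['image'])
stat();fixpos()
"
```

```text
t 23.65 p [679.6  -2.1 145.4] th 102.1 F [ 0.1 -0.  -0.1] T [-0.01 -0.07  0.04] w -0.003 q [ 26.  39. -47.  72.  28.  81.  83.]
fix pinch 118.3 -0.0 164.1 r 124.0 a 45.9 Ffix 0.1 -0.0 -0.1
t 23.75 p [680.3  -1.8 147.2] th 102.1 F [-0.1  1.1  0.8] T [ 0.01 -0.01  0.  ] w -0.002 q [ 26.  39. -48.  72.  28.  81.  83.]
fix pinch 119.1 0.1 165.9 r 125.9 a 46.2 Ffix 0.1 1.1 0.8
```

View pics/side15.png

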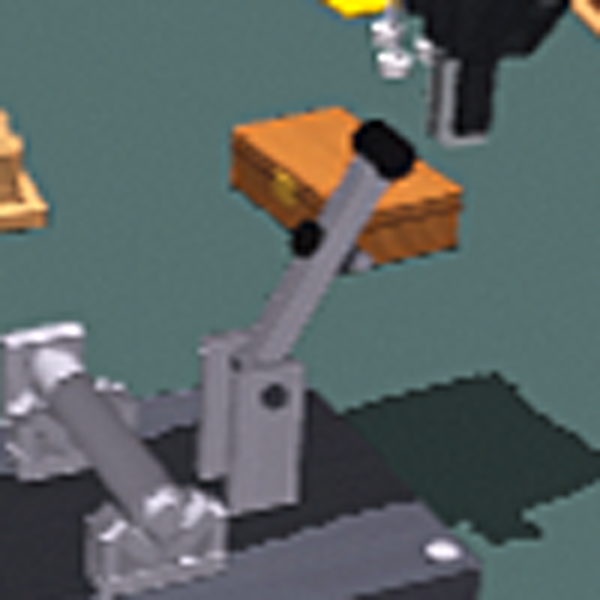

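View pics/wrist15.png

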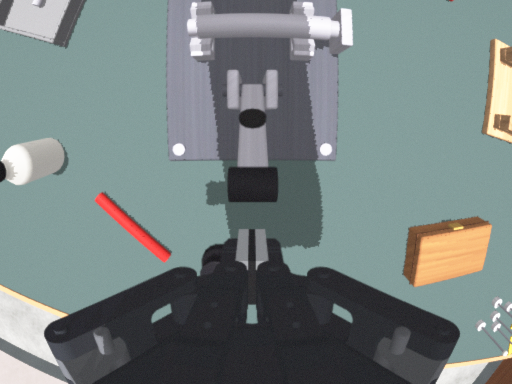

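The shut fingers are behind the barrel, which is at (385,150) in the crop. Pushing towards -x.

>>> apply_moves([
  [0,-0.007,-0.004],
  [0,-0.0145,-0.007],
  [0,-0.02,-0.01],
  [0,-0.0255,-0.012],
  [0,-0.031,-0.014],
  [0,-0.037,-0.016],
  [0,-0.043,-0.018],
  [0,-0.049,-0.019],
], turn=[0,0,0,0,0,0,0,0], fingers=[0,0,0,0,0,0,0,0])

```text
clock: 24.55
position: [631.6, -12.1, 165.5]
ee_rot: [[-0.21, 0.978, 0.0], [0.978, 0.21, 0.0], [0.0, 0.0, -1.0]]
wrist_force: [-0.2, -0.4, 0.0]
gripper_width: -0.005
```

```bash
python3 -c "
from h import *
stat();fixpos()
d=imaging.get_image('side'); cv2.imwrite('pics/side16.png',cv2.resize(d['image'][130:240,230:330],None,fx=5,fy=5,interpolation=cv2.INTER_CUBIC))
"
```

```text
t 24.55 p [631.6 -12.1 165.5] th 102.1 F [-0.2 -0.4  0. ] T [-0.01  0.01 -0.02] w -0.005 q [ 31.  32. -50.  80.  25.  79.  84.]
fix pinch 69.3 0.3 184.2 r 115.4 a 71.2 Ffix -0.3 -0.4 0.0
```

View pics/side16.png

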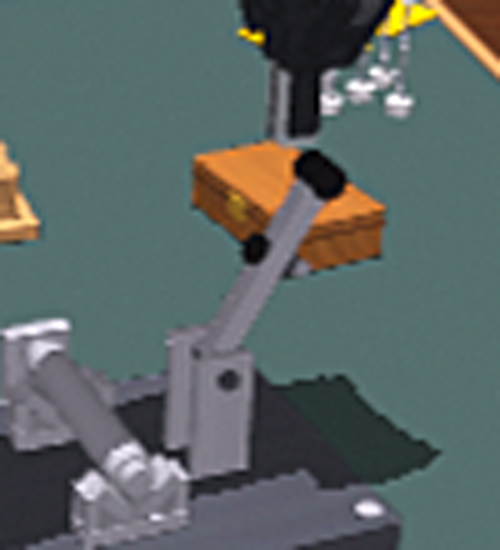

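No contact: the fingertips passed above the barrel. Measuring both in the depth picture.

Run:
```python
from h import *
d=imaging.get_image('side'); W=cloud(d); c,s=np.cos(np.radians(FY)),np.sin(np.radians(FY)); A=np.array([[c,s],[-s,c]])
F=np.concatenate([(W[...,:2]-FIX)@A.T,W[...,2:]],-1)
for (u,v) in [(305,165),(315,170),(320,185),(335,180),(325,160),(305,125),(305,130),(275,132),(280,136),(290,138),(300,95),(260,265),(240,300),(300,205)]:
    U,V=int(230+u/5),int(130+v/5); print((u,v),F[V,U].round(1), d['image'][V,U])
K=F[130:240,230:330]; I=d['image'][130:240,230:330].max(-1)
m=(I<30)&(abs(K[...,1])<20)&(K[...,2]>130)&(K[...,2]<185)&(K[...,0]>60)&(K[...,0]<110)
m[:28]=False
G=K[m]; print(m.sum(),np.percentile(G,[2,50,98],axis=0).round(1))
```

```text
(305, 165) [ 79.3   1.3 172.2] [19 16 15]
(315, 170) [ 80.2  -6.9 172.9] [19 17 16]
(320, 185) [ 81.6 -10.2 166.4] [18 16 17]
(335, 180) [ 88.7 -11.5 168.4] [21 14 13]
(325, 160) [ 87.8  -2.2 174.9] [7 3 8]
(305, 125) [ 69.8 -12.7 199.4] [26 22 22]
(305, 130) [ 70.5 -11.8 196.4] [38 34 33]
(275, 132) [ 58.5  -5.2 195.5] [140 132 129]
(280, 136) [ 59.5  -8.4 194.1] [134 125 118]
(290, 138) [ 63.9  -9.9 194.1] [64 58 54]
(300, 95) [ 65.3 -13.9 215.1] [34 29 29]
(260, 265) [ 55.   -5.9 126.9] [140 129 133]
(240, 300) [ 45.5  -5.8 109.7] [137 125 129]
(300, 205) [ 73.1  -7.7 156.3] [142 129 132]
58 [[ 76.3 -12.4 163.2]
 [ 82.8  -7.8 171.8]
 [ 91.3   9.1 176.1]]
```

Run:
```python
from h import *
stat();fixpos()
d=imaging.get_image('side'); 
p=bot.get_state()['position']
im=d['image'].copy()
for z in (0,18.7,40):
    for q in proj(d,p+[0,0,z]): cv2.circle(im,tuple(int(round(v)) for v in q),1,(0,255,0),-1)
for P,col in ((fx(-30,75,51.6),(0,0,255)),(fx(30,0,75),(0,255,255)),(fx(-30,10,51.6),(255,0,0)),(fx(-95,-85,20),(255,0,255)),(fx(95,-85,20),(255,0,255))):
    for q in proj(d,P): cv2.circle(im,tuple(int(round(v)) for v in q),1,col,-1)
cv2.imwrite('pics/side17.png',cv2.resize(im[120:260,200:330],None,fx=4,fy=4,interpolation=cv2.INTER_NEAREST))
```

```text
t 24.65 p [631.5 -12.3 165.6] th 102.09 F [ 0. -1.  1.] T [ 0.01  0.01 -0.  ] w -0.002 q [ 31.  32. -50.  80.  25.  79.  84.]
fix pinch 69.2 0.1 184.3 r 115.5 a 71.2 Ffix -0.2 -1.0 1.0
```

View pics/side17.png

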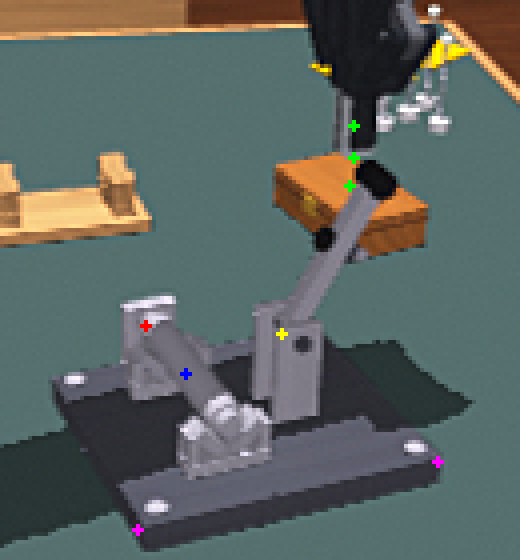

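The calibration projects well elsewhere, but the visible fingertips sit about 25 mm above the reported TCP point. That also explains the small grip widths. I'll treat the tip as TCP + 25 mm, go back over the barrel and come down lower.

>>> apply_moves([
  [0,0.015,-0.003],
  [0,0.035,-0.003],
  [0,0.047,0.0],
  [0,0.047,0.015],
  [0,0.047,0.03],
  [0,0.047,0.037],
  [0,0.047,0.037],
], turn=[0,0,0,0,0,0,0], fingers=[0,0,0,0,0,0,0])

```text
clock: 25.4
position: [676.5, -2.8, 126.2]
ee_rot: [[-0.21, 0.978, -0.003], [0.978, 0.21, -0.0], [0.0, -0.003, -1.0]]
wrist_force: [-0.8, -0.3, 0.7]
gripper_width: -0.001
```

```bash
python3 -c "
from h import *
stat();fixpos()
d=imaging.get_image('side'); cv2.imwrite('pics/side18.png',cv2.resize(d['image'][130:240,230:330],None,fx=5,fy=5,interpolation=cv2.INTER_CUBIC))
"
```

```text
t 25.4 p [676.5  -2.8 126.2] th 102.1 F [-0.8 -0.3  0.7] T [0.01 0.05 0.01] w -0.001 q [ 26.  39. -47.  74.  28.  79.  82.]
fix pinch 115.2 -0.0 144.9 r 108.6 a 40.0 Ffix -0.9 -0.1 0.7
```

View pics/side18.png

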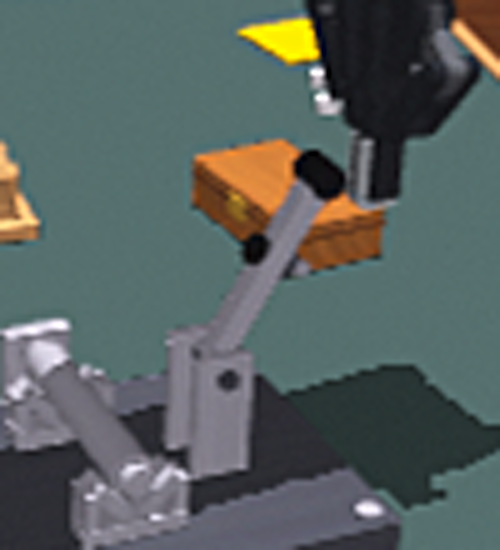

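The tips (row 200) are now level with the lower part of the barrel. Pushing.

>>> apply_moves([
  [0,-0.009,-0.002],
  [0,-0.0185,-0.005],
  [0,-0.024,-0.007],
  [0,-0.03,-0.009],
  [0,-0.036,-0.011],
  [0,-0.042,-0.013],
  [0,-0.048,-0.014],
], turn=[0,0,0,0,0,0,0], fingers=[0,0,0,0,0,0,0])

```text
clock: 26.15
position: [630.6, -12.4, 142.8]
ee_rot: [[-0.21, 0.978, 0.0], [0.978, 0.21, -0.0], [-0.0, 0.0, -1.0]]
wrist_force: [2.5, 0.3, 2.8]
gripper_width: 0.001
```

```bash
python3 -c "
from h import *
stat();fixpos()
d=imaging.get_image('side'); cv2.imwrite('pics/side19.png',cv2.resize(d['image'][130:240,230:330],None,fx=5,fy=5,interpolation=cv2.INTER_CUBIC))
"
```

```text
t 26.15 p [630.6 -12.4 142.8] th 102.1 F [2.5 0.3 2.8] T [ 0.16 -0.65  0.01] w 0.001 q [ 32.  33. -50.  82.  25.  77.  83.]
fix pinch 68.3 0.3 161.5 r 93.8 a 67.2 Ffix 2.5 -0.2 2.8
```

View pics/side19.png

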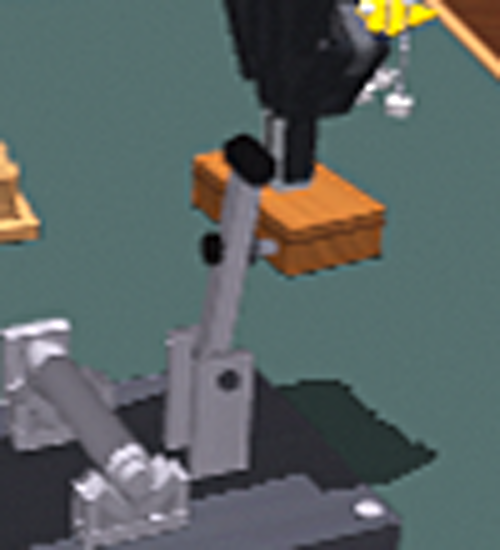

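Working with about 4 N: the strap is now at roughly 80°. Continuing over the top.

>>> apply_moves([
  [0,-0.008,0],
  [0,-0.016,0],
  [0,-0.025,0],
  [0,-0.0345,0],
  [0,-0.043,0.001],
  [0,-0.052,0.003],
  [0,-0.061,0.005],
  [0,-0.069,0.008],
], turn=[0,0,0,0,0,0,0,0], fingers=[0,0,0,0,0,0,0,0])

```text
clock: 27.0
position: [562.9, -26.9, 134.2]
ee_rot: [[-0.21, 0.978, 0.0], [0.978, 0.21, -0.0], [-0.0, 0.0, -1.0]]
wrist_force: [2.8, 0.5, -0.7]
gripper_width: -0.001
```

```bash
python3 -c "
from h import *
stat();fixpos()
d=imaging.get_image('side'); cv2.imwrite('pics/side20.png',cv2.resize(d['image'][130:240,210:310],None,fx=5,fy=5,interpolation=cv2.INTER_CUBIC))
"
```

```text
t 27.0 p [562.9 -26.9 134.2] th 102.1 F [ 2.8  0.5 -0.7] T [ 0.15 -0.6   0.03] w -0.001 q [ 40.  26. -52.  93.  21.  72.  85.]
fix pinch -1.0 0.3 152.9 r 84.6 a 112.9 Ffix 2.9 -0.1 -0.7
```

View pics/side20.png

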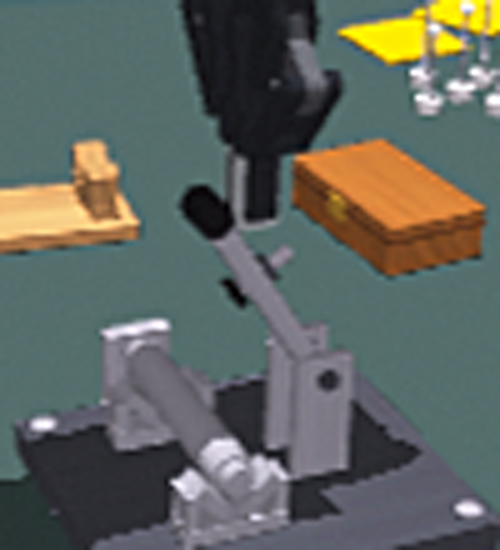

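The strap is at about 120° with only about 3 N of resistance. Moving the tips over the barrel's top to press it down.

>>> apply_moves([
  [0,0.003,-0.008],
  [0,0.003,-0.036],
  [0,-0.01,-0.038],
  [0,-0.024,-0.036],
  [0,-0.028,-0.02],
  [0,-0.032,-0.01],
  [0,-0.0365,-0.003],
  [0,-0.0425,0.002],
  [0,-0.0474,0.008],
  [0,-0.053,0.015],
  [0,-0.058,0.023],
], turn=[0,0,0,0,0,0,0,0,0,0,0], fingers=[0,0,0,0,0,0,0,0,0,0,0])

```text
clock: 28.15
position: [506.5, -39.2, 111.8]
ee_rot: [[-0.21, 0.978, -0.001], [0.978, 0.21, -0.001], [-0.001, -0.001, -1.0]]
wrist_force: [-3.0, -0.2, 4.2]
gripper_width: 0.001
```

```bash
python3 -c "
from h import *
stat();fixpos()
d=imaging.get_image('side'); cv2.imwrite('pics/side21.png',cv2.resize(d['image'][130:240,200:300],None,fx=5,fy=5,interpolation=cv2.INTER_CUBIC))
"
```

```text
t 28.15 p [506.5 -39.2 111.8] th 102.1 F [-3.  -0.2  4.2] T [-0.22  0.69  0.01] w 0.001 q [ 46.  20. -54. 103.  18.  66.  89.]
fix pinch -58.7 0.2 130.5 r 106.4 a 148.5 Ffix -3.0 0.4 4.2
```

View pics/side21.png

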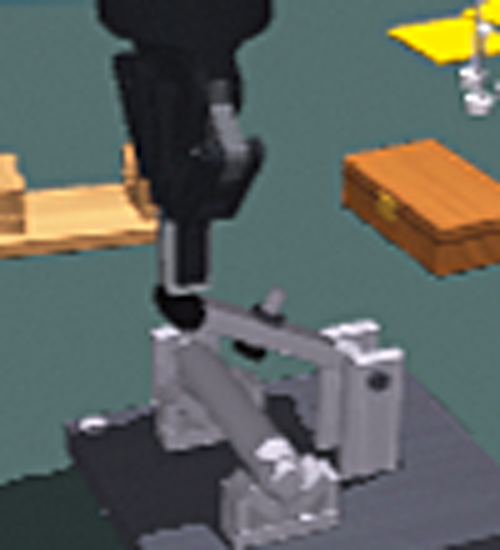

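>>> apply_moves([
  [0,-0.003,0.005],
  [0,-0.006,0.01],
  [0,-0.008,0.015],
  [0,-0.009,0.019],
], turn=[0,0,0,0], fingers=[0,0,0,0])

```text
clock: 28.6
position: [497.9, -40.8, 91.9]
ee_rot: [[-0.21, 0.978, -0.0], [0.978, 0.21, 0.0], [0.0, -0.0, -1.0]]
wrist_force: [-1.5, -1.9, 2.1]
gripper_width: -0.002
```

```bash
python3 -c "
from h import *
stat();fixpos()
d=imaging.get_image('side'); cv2.imwrite('pics/side22.png',cv2.resize(d['image'][130:240,200:300],None,fx=5,fy=5,interpolation=cv2.INTER_CUBIC))
"
```

```text
t 28.6 p [497.9 -40.8  91.9] th 102.1 F [-1.5 -1.9  2.1] T [-0.18  0.37  0.01] w -0.002 q [ 46.  20. -54. 105.  18.  64.  88.]
fix pinch -67.5 0.5 110.6 r 105.6 a 160.3 Ffix -1.8 -1.5 2.1
```

View pics/side22.png

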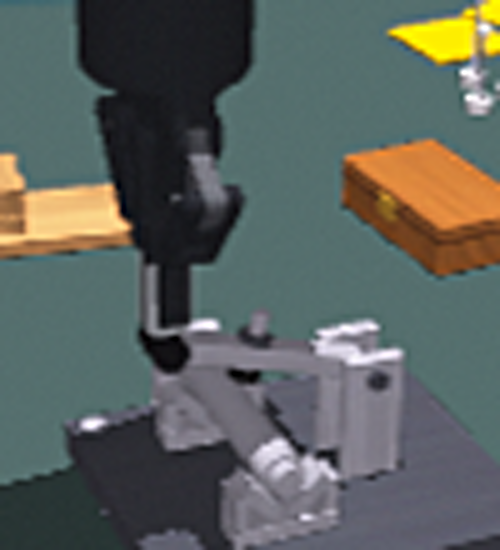

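The strap is nearly down. Creeping down with force checks.

>>> apply_moves([
  [0,-0.0007,0.002],
  [0,-0.0013,0.004],
  [0,-0.002,0.006],
  [0,-0.002,0.006],
], turn=[0,0,0,0], fingers=[0,0,0,0])

```text
clock: 29.05
position: [496.1, -40.9, 86.1]
ee_rot: [[-0.21, 0.978, 0.0], [0.978, 0.21, 0.0], [0.0, 0.0, -1.0]]
wrist_force: [0.5, 0.2, -0.1]
gripper_width: 0.006
```

```bash
python3 -c "
from h import *
stat();fixpos()"
```

```text
t 29.05 p [496.1 -40.9  86.1] th 102.11 F [ 0.5  0.2 -0.1] T [-0.01  0.04  0.03] w 0.006 q [ 46.  20. -54. 106.  18.  63.  88.]
fix pinch -69.2 0.7 104.8 r 105.5 a 163.6 Ffix 0.6 0.1 -0.1
```

>>> apply_moves([
  [0,-0.0005,0.002],
  [0,-0.001,0.004],
  [0,-0.0015,0.006],
  [0,-0.0015,0.006],
], turn=[0,0,0,0], fingers=[0,0,0,0])

```text
clock: 29.45
position: [494.6, -41.4, 80.0]
ee_rot: [[-0.21, 0.978, -0.0], [0.978, 0.21, 0.0], [0.0, -0.0, -1.0]]
wrist_force: [1.0, 0.8, 0.1]
gripper_width: 0.001
```

```bash
python3 -c "
from h import *
stat();fixpos()
d=imaging.get_image('side'); cv2.imwrite('pics/side23.png',cv2.resize(d['image'][150:230,210:290],None,fx=7,fy=7,interpolation=cv2.INTER_CUBIC))
"
```

```text
t 29.45 p [494.6 -41.4  80. ] th 102.11 F [1.  0.8 0.1] T [-0.02  0.    0.01] w 0.001 q [ 46.  21. -53. 106.  19.  62.  88.]
fix pinch -70.8 0.6 98.7 r 105.5 a 167.0 Ffix 1.1 0.6 0.1
```

View pics/side23.png

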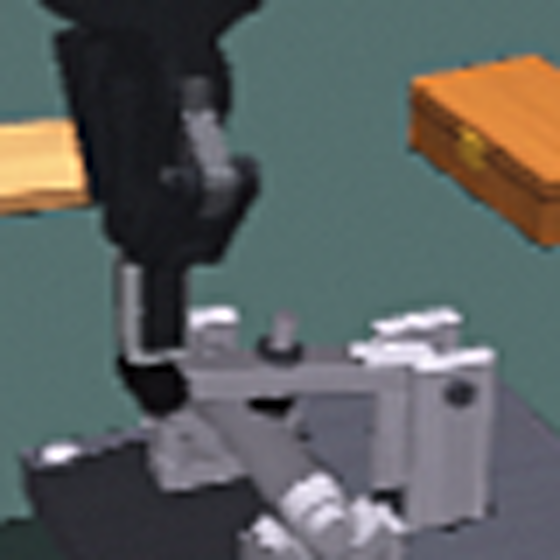

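>>> apply_moves([
  [0,-0.0003,0.002],
  [0,-0.0006,0.004],
  [0,-0.001,0.006],
  [0,-0.001,0.006],
], turn=[0,0,0,0], fingers=[0,0,0,0])

```text
clock: 29.9
position: [493.6, -41.7, 74.0]
ee_rot: [[-0.21, 0.978, -0.0], [0.978, 0.21, 0.0], [0.0, -0.0, -1.0]]
wrist_force: [0.4, -0.6, 0.0]
gripper_width: 0.005
```

```bash
python3 -c "
from h import *
stat();fixpos()
d=imaging.get_image('side'); W=cloud(d);c,s=np.cos(np.radians(FY)),np.sin(np.radians(FY)); A=np.array([[c,s],[-s,c]])
F=np.concatenate([(W[...,:2]-FIX)@A.T,W[...,2:]],-1).reshape(-1,3)
for lo in range(-85,20,10):
    k=(F[:,0]>lo)&(F[:,0]<lo+10)&(abs(F[:,1])<8)&(F[:,2]>63)&(F[:,2]<110)
    if k.sum(): print(lo,k.sum(),np.percentile(F[k,2],[5,50,95]).round(1))
cv2.imwrite('pics/side24.png',cv2.resize(d['image'][150:230,210:290],None,fx=7,fy=7,interpolation=cv2.INTER_CUBIC))
"
```

```text
t 29.9 p [493.6 -41.7  74. ] th 102.11 F [ 0.4 -0.6  0. ] T [-0.03  0.03 -0.01] w 0.005 q [ 46.  21. -53. 107.  19.  62.  88.]
fix pinch -71.8 0.5 92.7 r 105.3 a 170.3 Ffix 0.2 -0.7 0.0
-85 28 [ 86.1  94.9 106.1]
-75 9 [93.1 95.7 98.2]
-65 21 [81.4 90.  91.9]
-55 26 [79.1 88.7 90.5]
-45 27 [74.6 87.7 89.6]
-35 62 [ 63.4  87.5 102.8]
-25 29 [74.6 84.5 99.3]
-15 26 [76.  84.8 87.1]
-5 25 [75.1 83.4 86.1]
5 20 [75.4 83.2 84.9]
15 16 [76.5 83.4 84.3]
```

View pics/side24.png

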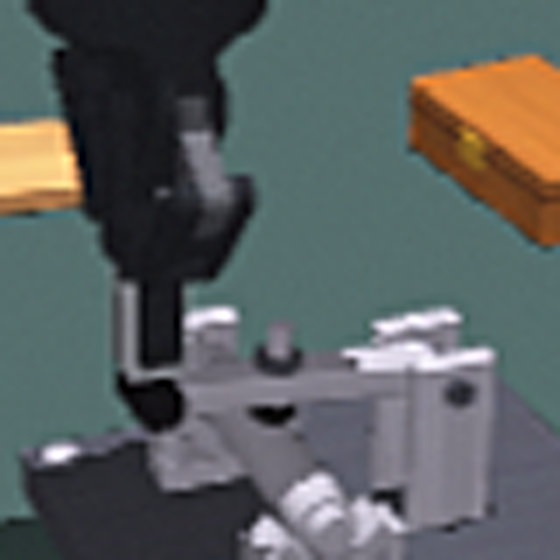

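>>> apply_moves([
  [0,0,0.001],
  [0,0,0.002],
  [0,0,0.003],
  [0,0,0.003],
], turn=[0,0,0,0], fingers=[0,0,0,0])

```text
clock: 30.35
position: [493.6, -41.7, 71.2]
ee_rot: [[-0.21, 0.978, -0.0], [0.978, 0.21, 0.0], [0.0, -0.0, -1.0]]
wrist_force: [-0.2, -0.9, -0.3]
gripper_width: 0.005
```

>>> apply_moves([
  [0,0,0.001],
  [0,0,0.002],
  [0,0,0.003],
  [0,0,0.003],
], turn=[0,0,0,0], fingers=[0,0,0,0])

```text
clock: 30.75
position: [493.7, -41.6, 68.2]
ee_rot: [[-0.21, 0.978, 0.0], [0.978, 0.21, 0.0], [0.0, 0.0, -1.0]]
wrist_force: [-0.2, 0.2, -0.6]
gripper_width: 0.003
```

```bash
cat > strap.py <<'E'
from h import *
import sys
stat();fixpos()
d=imaging.get_image('side'); W=cloud(d);c,s=np.cos(np.radians(FY)),np.sin(np.radians(FY)); A=np.array([[c,s],[-s,c]])
F=np.concatenate([(W[...,:2]-FIX)@A.T,W[...,2:]],-1).reshape(-1,3)
xs,zs=[],[]
for lo in (-62,-55,-48,-20,-13,-6,0,6):
    k=(F[:,0]>lo)&(F[:,0]<lo+7)&(abs(F[:,1])<7.5)&(F[:,2]>70)&(F[:,2]<97)
    if k.sum()>3: xs.append(lo+3.5); zs.append(np.percentile(F[k,2],85))
print(np.round(zs,1)); p=np.polyfit(xs,zs,1); print('strap slope deg',-np.degrees(np.arctan(p[0])),'z at -75',np.polyval(p,-75))
cv2.imwrite(sys.argv[1],cv2.resize(d['image'][150:230,210:290],None,fx=7,fy=7,interpolation=cv2.INTER_CUBIC))
E
python3 strap.py pics/side25.png
```

```text
t 30.75 p [493.7 -41.6  68.2] th 102.11 F [-0.2  0.2 -0.6] T [ 0.05  0.02 -0.01] w 0.003 q [ 46.  21. -53. 107.  19.  61.  87.]
fix pinch -71.7 0.5 86.9 r 104.4 a 173.5 Ffix -0.1 0.3 -0.6
[86.8 86.3 85.4 84.8 84.3 84.  84.1 83.7]
strap slope deg 2.399066419892977 z at -75 87.17241967274107
```

View pics/side25.png

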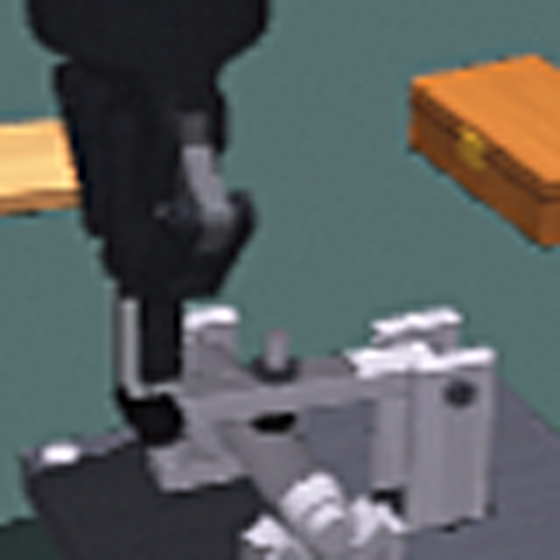

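The strap is following, now 2.4° above level. Continuing in small steps.

>>> apply_moves([
  [0,0,0.001],
  [0,0,0.002],
  [0,0,0.002],
], turn=[0,0,0], fingers=[0,0,0])

```text
clock: 31.1
position: [493.7, -41.6, 66.2]
ee_rot: [[-0.21, 0.978, -0.0], [0.978, 0.21, 0.0], [0.0, 0.0, -1.0]]
wrist_force: [0.3, 0.4, -0.2]
gripper_width: -0.005
```

>>> apply_moves([
  [0,0,0.001],
  [0,0,0.002],
  [0,0,0.002],
], turn=[0,0,0], fingers=[0,0,0])

```text
clock: 31.4
position: [493.7, -41.7, 64.6]
ee_rot: [[-0.21, 0.978, -0.0], [0.978, 0.21, -0.0], [-0.0, -0.0, -1.0]]
wrist_force: [-2.4, 0.3, 5.4]
gripper_width: 0.003
```

Contact: 5.4 N. A little more to reach about 10 N.

>>> apply_moves([
  [0,0,0.0004],
  [0,0,0.0008],
  [0,0,0.0008],
], turn=[0,0,0], fingers=[0,0,0])

```text
clock: 31.7
position: [493.7, -41.7, 64.3]
ee_rot: [[-0.21, 0.978, -0.0], [0.978, 0.21, -0.001], [-0.001, -0.0, -1.0]]
wrist_force: [-6.2, -0.6, 11.9]
gripper_width: 0.0
```

```bash
python3 strap.py pics/side26.png
```

```text
t 31.7 p [493.7 -41.7  64.3] th 102.11 F [-6.2 -0.6 11.9] T [-0.02  1.25 -0.06] w 0.0 q [ 46.  22. -53. 107.  20.  61.  87.]
fix pinch -71.7 0.4 83.0 r 104.0 a 175.6 Ffix -6.2 0.7 11.9
[83.4 82.6 83.2 82.8 83.  83.2 83.  82.4]
strap slope deg 0.2891181069295662 z at -75 83.20470639011981
```

View pics/side26.png

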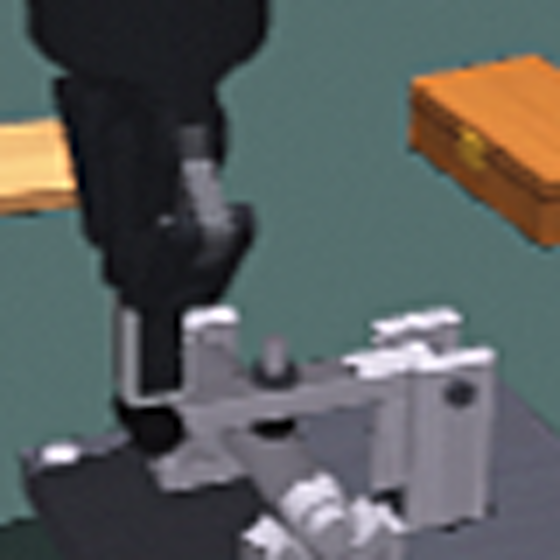

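The strap is level (0.3°), has stopped moving, and takes 11.9 N at the grip. Lifting off straight up and clearing away.

>>> apply_moves([
  [0,0,0.0],
  [0,0,-0.001],
  [0,0,-0.003],
  [0,0,-0.01],
  [0,0,-0.03],
  [0,0,-0.06],
  [0,0,-0.09],
  [0,0,-0.12],
  [0,0,-0.13],
], turn=[0,0,0,0,0,0,0,0,0], fingers=[0,0,0,0,0,0,0,0,0])

```text
clock: 32.65
position: [495.2, -41.3, 196.9]
ee_rot: [[-0.21, 0.978, 0.005], [0.978, 0.21, -0.001], [-0.002, 0.004, -1.0]]
wrist_force: [0.3, -0.6, 0.4]
gripper_width: -0.001
```

>>> apply_moves([
  [-0.03,0,0],
  [-0.07,0,0],
  [-0.11,0,0],
  [-0.15,0,0],
  [-0.19,0,0],
  [-0.23,0,0],
  [-0.26,0,0],
  [-0.26,0,0],
], turn=[0,0,0,0,0,0,0,0], fingers=[0,0,0,0,0,0,0,0])

```text
clock: 33.45
position: [547.0, -301.7, 191.6]
ee_rot: [[-0.202, 0.979, -0.002], [0.979, 0.202, -0.0], [0.0, -0.002, -1.0]]
wrist_force: [-0.5, 0.6, -0.0]
gripper_width: 0.003
```

```bash
python3 strap.py pics/side27.png
python3 - <<'E'
from h import *
d=imaging.get_image('top'); pickle.dump(d,open('top_end.pkl','wb')); cv2.imwrite('pics/top_end.png',d['image'])
cv2.imwrite('pics/top_end_c.png',cv2.resize(d['image'][140:250,225:335],None,fx=5,fy=5,interpolation=cv2.INTER_CUBIC))
W=cloud(d);c,s=np.cos(np.radians(FY)),np.sin(np.radians(FY)); A=np.array([[c,s],[-s,c]])
F=np.concatenate([(W[...,:2]-FIX)@A.T,W[...,2:]],-1).reshape(-1,3)
k=(abs(F[:,0]+30)<9)&(abs(F[:,1])<100)&(F[:,2]>52)&(F[:,2]<80)
h,e=np.histogram(F[k,1],bins=np.arange(-75,100,5)); 
for a,n in zip(e,h):
    kk=k&(F[:,1]>=a)&(F[:,1]<a+5); print(a,n,np.percentile(F[kk,2],80).round(1) if n else '',end=' | ')
E
```

```text
t 33.45 p [ 547.  -301.7  191.6] th 101.68 F [-0.5  0.6 -0. ] T [-0.04 -0.02  0.01] w 0.003 q [ 58.  30. -47.  79.  21.  81. 113.]
fix pinch -74.4 -265.0 210.3 r 172.1 a 128.2 Ffix -0.4 0.7 -0.0
[83.6 82.9 83.8 83.4 82.6 82.8 83.1 82.3]
strap slope deg 0.7427158300655341 z at -75 83.7810566945094
-75 0  | -70 0  | -65 0  | -60 0  | -55 16 59.2 | -50 15 59.9 | -45 18 61.4 | -40 20 60.9 | -35 18 61.2 | -30 19 61.7 | -25 18 62.8 | -20 19 61.8 | -15 19 61.2 | -10 5 79.4 | -5 0  | 0 1 78.6 | 5 13 71.5 | 10 19 61.3 | 15 18 62.6 | 20 20 62.2 | 25 18 61.8 | 30 20 61.4 | 35 17 61.6 | 40 19 61.2 | 45 20 62.1 | 50 19 61.2 | 55 18 61.4 | 60 18 62.6 | 65 17 58.8 | 70 17 58.4 | 75 20 63.7 | 80 19 64.6 | 85 0  | 90 0  |
```

View pics/side27.png

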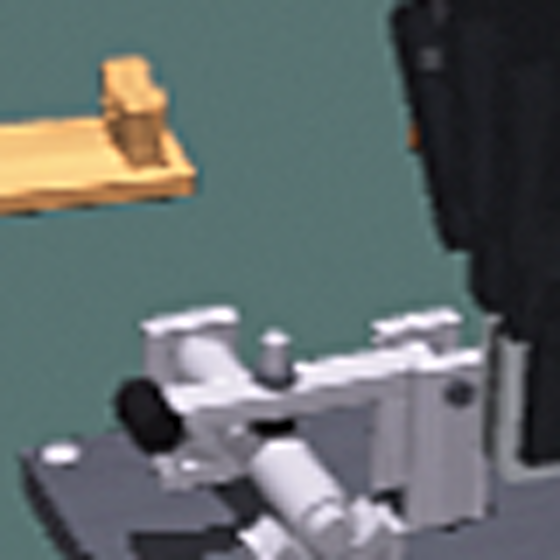

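View pics/top_end.png

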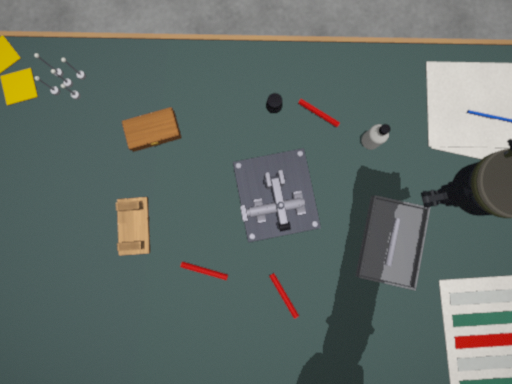

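View pics/top_end_c.png

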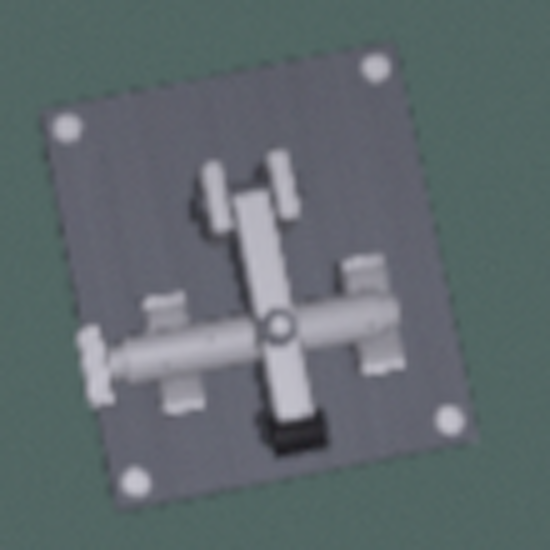

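```bash
for i in 1 2 3; do python3 strap.py pics/s.png | grep slope; done; python3 -c "
from h import *
W=cloud(pickle.load(open('top_end.pkl','rb')))
for u,v in ((396,235),(393,250),(400,212)): print(W[v,u].round(1))
a=pickle.load(open('top0.pkl','rb'))['image'].astype(int);b=pickle.load(open('top_end.pkl','rb'))['image'].astype(int)
for n,(x,y) in dict(case=(150,128),loupe=(274,103),bottle=(375,136),r1=(204,270),r2=(284,295),r3=(319,112)).items(): print(n,abs(a-b)[y-20:y+20,x-28:x+28].max(-1).__gt__(60).sum())
d=imaging.get_image('side');cv2.imwrite('pics/side28.png',cv2.resize(d['image'][165:225,220:290],None,fx=8,fy=8,interpolation=cv2.INTER_CUBIC))"
```

```text
strap slope deg 0.3262126818132931 z at -75 83.3317289725208
strap slope deg 0.5651031251821577 z at -75 83.45288738999766
strap slope deg 0.6627414875610997 z at -75 83.75489657817762
[ 476.4 -300.5   20.1]
[ 442.4 -294.    17.5]
[ 529.7 -316.3    5.5]
case 0
loupe 0
bottle 0
r1 0
r2 0
r3 0
```

View pics/side28.png

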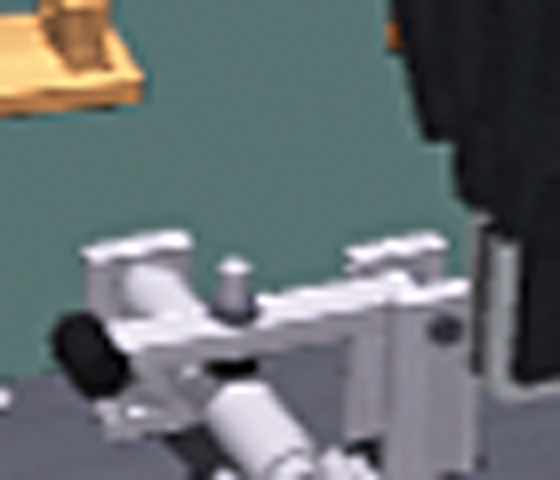

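The strap reading is stable at 0.3–0.7°, within noise, and the pad sits on the shaft. The pin is in the tray and the other items have not moved. Handing in.

```bash
python3 -c "
from workcell import workorder
print(workorder.finish_job())"
```

```text
the job is handed in; nothing more can be done
None
```

I handed the job in at about 34 s, and by my last checks everything asked for is done. I laid the pin in the grey tray and set the shaft in the vees against the end stop. Only then did I swing the strap over and press it down, ending with about 12 N measured at the grip, and leave it there.

**Last checks:**
- **Pin:** it lies flat inside the tray.
- **Shaft:** it reaches from about y = −55 to the stop face at +75 mm with no gap seen. When I pushed it home it stopped moving as the force rose to about 11 N.
- **Strap:** it reads 0.3–0.7° above level, which is within measurement noise. The pad sits on the shaft and the strap did not spring back noticeably when I let go.
- **Other things:** the case, loupe, bottle and the three red rods show no change from the first picture. The gripper is clear of everything.

**What went wrong or disagreed:**
- **Wrong axes:** in one strap move I put the shifts in the wrong columns. That side-loaded the strap grip with a wrist force of about 56 N until I undid it on the next move. The limit is 120 N.
- **Slipped grip:** my first hold on the strap slipped, so I pushed it over with shut fingers instead.
- **Fingertip position:** the tips showed about 25 mm above the reported tool point, so the pin and shaft were held above their centres and the pin dropped further into the tray than planned.

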